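# Roll the cross tube over and plug its two bores

### The arm

A 6-joint arm with a two-finger parallel gripper is mounted at the origin on the work surface. World frame = base frame: x ahead of the robot, y to its left, z up, the work surface at z = 0. Lengths are in m, angles in degrees, forces in N, time in s.
With the tool pointing down it reaches from about 0.325 to 0.9 m from the base axis. Payload 6.1 kg.
Tool frame: the origin (TCP) lies midway between the tips of the shut fingers; the grasp point (between the pads) lies 19 mm behind it; y points along the fingers, x is the direction in which the jaws open and shut, and the axes are right-handed (so a half turn about y gives the same grasp; the last joint's range is limited). The gripper opens to 87 mm and grips with 3 to 60 N. Pads are 19 mm wide; open, the fingers measure 117 mm over their backs; the gripper's body (75 mm by 190 mm) begins 51 mm behind the grasp point.
Start: joints at [-76.61, 12.628, 87.462, -0, 79.91, -7.225], TCP at [0.22, -0.585, 0.186] pointing down, gripper open.
Joint ranges: [-170.65, 170.65], [-52.31, 119.04], [5.05, 147.46], [-71.25, 251.25], [11.57, 151.72], [-153.62, 153.62]. Speed limits (degrees/s): [147.25, 147.25, 172.46, 180, 180, 180].

### API

Orientations are given as [roll, pitch, yaw] about the fixed x, y, z axes, in that order (R = Rz(yaw) Ry(pitch) Rx(roll)).
In Python, from cell import bot gives the robot as it stands.
- The arm moves only by the tool arm_command, never from a script. Its argument "moves" is a list of rows, each an object of numbers: "grip": the closure in counts, from 0 (fully open) to 255 (shut); "x", "y", "z": the shift along the tool's x, y, z in m; "wx", "wy", "wz": the turn, a rotation vector about the tool's x, y, z in rad. In form: [{"grip": .., "x": .., "y": .., "z": .., "wx": .., "wy": .., "wz": ..}, ...]. A call has 1 to 8 rows; each row shifts and turns the pose as measured when the row begins, along the tool's axes as they then stand; what a row does not reach is not made up. A row lasts 1/12 s, in which the tool goes at most 41.7 mm and 7.16 degrees, less where a joint would pass 70% of its speed; a pose out of reach is approached as far as the arm can. A call with a gripper value outside its range is refused whole. The fingers move at their own pace and stop on an object; "grip_force" is the grip in N (left out, the last holds). Time passes only in rows, so rows that do not move let the fingers close. It gives the time, the measured TCP pose, the force and the opening at its end, in the units of the state.
- bot.sense(): the state, without advancing time (a new reading comes with each control period).
- bot.camera(name): name is "side" or "top" or "wrist"; returns a dict with "pixels" (400x640x3 uint8, red, green, blue), "range_z" (400x640 float32, m along the optical axis (not along the pixel's ray), 0 where there is no reading), "fx", "fy", "cx", "cy" (pixels), "k1" (the pictures are not rectified: a ray, as slopes to the right and down, at radius r is drawn at 1 + k1 r^2 times it, then the intrinsics apply), "R" (3x3) and "t" (3): a world point X has camera coordinates R X + t. Camera axes: x right, y down, z forward; pixel columns grow to the right and rows downward; lengths in m; the calibration is good to about 2 mm. A picture is of the moment at which its call begins.
- bot.sign_off(): hands the job in, once; it reports no verdict.
Trained networks look in a picture, given as the dict that the camera call returned (one of the last four; its "shot" number tells which), for a name from the list of things; names that differ only in an ending like _2 or _b are one class to them, and where a whole thing is asked for, a point or a joint stands for the part that bears it (a point fixed in the world has none). Each returns a list of dicts, best first, with "score" (0 to 1); they miss things now and then, are a little off and sometimes report something else, mostly with a low value. They report only what shows in the picture. A call takes as long as a camera call.
- bot.look_for(picture, query): "bbox" ([centre column, centre row, width, height] in pixels, round what is visible of it).
- bot.cut_out(picture, query): "pixels" (400x640 bool, what is visible of it) and "bbox" ([centre column, centre row, width, height] in pixels, round what is visible of it).
- bot.tip_of(picture, query): "point" ([column, row] in pixels: a listed point, or the origin of a listed thing).
The state is a dict: "t": time; "joints": joint angles; "qd": joint speeds; "tau": joint torques, N m; "eef_pos": TCP position; "tcp_rot": TCP orientation; "contact_force": force on the tool from outside, world axes, zero at the start; "wrist_torque": the same for the moment, N m; "finger_gap": finger opening in m.
Only numpy, scipy, OpenCV 4.12 (cv2) and the standard library are available. Lean on these libraries where they do the work, as an engineer would, in place of code of your own. Each camera call takes 0.05 s, during which the arm holds its last target. There are 200 camera calls.

### The job

The round aluminium cross tube lies on the rubber mat with its two bores facing down. Roll it along the mat, without lifting it, in whichever direction there is room, until the bores face straight up, then drop the two end caps that stand on the bench into the bores they fit, large cap in the large bore and small cap in the small one, each fully down. Do not disturb the tin, the funnel or anything else lying about.

Things in the scene. Friction and masses are not known exactly. Their poses are not given: they have to be found in the camera images.
- mat: black rubber mat fixed flat on the bench, 520 x 270 mm, 4 mm thick; origin at the centre of its underside (bench height), x along its long side, z up
- tube: round aluminium cross tube, diameter 60, 216 long along its y, 0.8 kg; origin on its axis at mid-length, z points out through the bores (down at the start, up when done). Round over the middle 72 and the last 34 at each end; between, centred at y = +55 (large) and -55 (small), milled flats 38 long, 36 wide, 24 from the axis, each with one blind bore. It stays where it is left and rolls easily
- bore_large (a point): centre of the floor of the large bore (diameter 30 mm, 20 mm deep); its mouth is 20 mm further along the tube's z, and the tube's round crown 26 mm further. Axes as the tube's
- bore_small (a point): centre of the floor of the small bore (diameter 22 mm, 20 mm deep); otherwise as the large one
- cap_large: large end cap: black plastic cylinder, diameter 26 mm, 30 mm tall, standing on the bench beside the mat; origin at the centre of its underside, z up along it
- cap_small: small end cap: black plastic cylinder, diameter 18 mm, 30 mm tall, standing on the bench beside the mat; origin at the centre of its underside, z up along it
- funnel: bystander: black plastic funnel standing mouth down on the mat near one end (either), diameter 90 mm, 110 mm tall; origin at the centre of its underside
- tin: bystander: steel tin standing on the mat near the other end, diameter 72 mm, 95 mm tall; origin at the centre of its underside
- bowl: bystander: white ceramic bowl with other spare caps in it (leave those), diameter 110 mm, 42 mm tall; origin at the centre of its underside
- gauge: bystander: chrome stick tyre gauge lying along its x, from -60 to +73 mm, 18 mm wide, 20 mm tall; origin under its middle
- wiper_a: bystander: folded wiper arm lying along its x, from -134 to +123 mm, about 28 mm wide and 20 mm tall; origin under its middle
- wiper_b: bystander: a second folded wiper arm, the same shape
- socket: bystander: steel wrench socket standing on end, a ring of diameter 28 mm with a 16 mm hole, 32 mm tall; origin at the centre of its underside

How it is judged (in metres and radians):
On the way:
1. the tube has been rolled along the mat (its centre at least 60 mm from where it began) until its bores face up within 14 degrees, and lies still with both bores empty (angle between tube's own z axis and vertical below 0.25 rad and distance of tube from where it was at the start of the episode above 0.06 m and linear speed of tube below 0.02 m/s and distance between cap_large and bore_large above 0.04 m and distance between cap_small and bore_small above 0.04 m), for 0.2 s.
At the end, for the whole second after the job is handed in: the tube rests on the mat at least 60 mm from where it began, bores up within 14 degrees; each cap is in its own bore, its underside within 6 mm of the centre of the bore's floor; all at rest (angle between tube's own z axis and vertical below 0.25 rad and distance of tube from where it was at the start of the episode above 0.06 m and z of tube in the frame of mat between 0.03 and 0.038 m and distance between cap_large and bore_large below 0.006 m and distance between cap_small and bore_small below 0.006 m and linear speed of tube below 0.01 m/s and linear speed of each of cap_large, cap_small below 0.02 m/s); the robot touches nothing.
It fails at once if the tube is lifted (its axis more than 10 mm above its rolling height) (z of tube in the frame of mat above 0.044 m).
It fails at once if a bystander is moved by more than 15 mm (distance of any of funnel, tin, bowl, gauge, wiper_a, wiper_b, socket from where it was at the start of the episode above 0.015 m).
It also fails if it takes over 72 s, if anything falls off the work surface, if the arm or the gripper's body presses on something with over 40 N, if the wrist force passes 120 N, or if a joint passes its speed limit or range.

## Working session

There is one attempt and no reset: what is moved stays moved. The work goes in short steps, Python scripts to look and compute and a tool call to move; the robot and the scene stay as the last step left them, time stands still between calls to the robot, and variables do not carry over. Pictures are saved under pics/ and viewed, about 8 in all and at most 12, crops included, and the job is handed in when it is done.

Besides the shell and the picture viewer there is one more tool, called after ">>>" as a command line: name --argument value ..., lists and objects as JSON in quotes. arm_command: Moves the arm, as the interface text tells. Its arguments: {"type":"object","properties":{"moves":{"type":"array","items":{"type":"object","properties":{"grip":{"type":"number"},"x":{"type":"number"},"y":{"type":"number"},"z":{"type":"number"},"wx":{"type":"number"},"wy":{"type":"number"},"wz":{"type":"number"}}}},"grip_force":{"type":"number"}},"required":["moves"]}

```bash
mkdir -p pics; cat > h.py <<'E'
import numpy as np, cv2
from cell import bot
from scipy.spatial.transform import Rotation as Ro
def cloud(p):
    K=np.array([[p['fx'],0,p['cx']],[0,p['fy'],p['cy']],[0,0,1.]])
    v,u=np.mgrid[0:400,0:640]
    n=cv2.undistortPoints(np.stack([u,v],-1).reshape(-1,1,2).astype(float),K,np.array([p['k1'],0,0,0.])).reshape(400,640,2)
    z=p['range_z'].astype(float)
    X=np.dstack([n[...,0]*z,n[...,1]*z,z])
    W=(X-np.array(p['t']))@np.array(p['R'])
    W[z<=0]=np.nan
    return W
def save(p,name,crop=None,s=1):
    im=p['pixels'][...,::-1]
    if crop: im=im[crop[1]:crop[3],crop[0]:crop[2]]
    cv2.imwrite('pics/'+name,cv2.resize(im,None,fx=s,fy=s,interpolation=cv2.INTER_CUBIC))
E
python3 - <<'E'
from h import *
a=bot.camera('top');b=bot.camera('side')
im=np.vstack([a['pixels'],b['pixels']])[...,::-1]
cv2.imwrite('pics/a.png',cv2.resize(a['pixels'][...,::-1],(800,500)));save(b,'b.png')
W=cloud(a)
for n in ['tube','mat','cap_large','cap_small','funnel','tin','bowl','gauge','wiper_a','socket']:
    for d in bot.cut_out(a,n)[:3]:
        m=d['pixels'];P=W[m];P=P[~np.isnan(P[:,0])]
        if len(P)==0: print(n,d['score'],'none');continue
        print(n,round(d['score'],2),np.round(d['bbox']),len(P),'lo',np.percentile(P,3,axis=0).round(3),'med',np.median(P,axis=0).round(3),'hi',np.percentile(P,97,axis=0).round(3))
print(bot.sense())
E
```

```text
tube 0.64 [291. 196. 109.  51.] 3101 lo [ 0.549 -0.04   0.042] med [0.589 0.058 0.059] hi [0.631 0.154 0.065]
mat 0.79 [296. 210. 160. 264.] 25374 lo [ 0.326 -0.091  0.   ] med [0.539 0.052 0.003] hi [0.808 0.198 0.007]
cap_large 0.7 [389. 212.  14.  12.] 102 lo [ 0.552 -0.153  0.023] med [ 0.562 -0.143  0.029] hi [ 0.572 -0.133  0.032]
cap_small 0.43 [206. 219.   7.   8.] 84 lo [0.539 0.229 0.001] med [0.546 0.234 0.028] hi [0.555 0.243 0.032]
funnel 0.56 [291. 309.  40.  48.] 1509 lo [0.332 0.01  0.017] med [0.374 0.045 0.036] hi [0.408 0.086 0.11 ]
funnel 0.36 [197. 312.  58.  54.] 2314 lo [0.31  0.191 0.003] med [0.354 0.242 0.021] hi [0.404 0.284 0.043]
tin 0.87 [297. 109.  36.  48.] 1490 lo [0.737 0.017 0.005] med [0.763 0.048 0.097] hi [0.804 0.08  0.101]
bowl 0.84 [197. 311.  56.  53.] 2265 lo [0.31  0.192 0.003] med [0.353 0.242 0.021] hi [0.403 0.283 0.043]
gauge 0.94 [168. 228.   7.  63.] 468 lo [0.46  0.31  0.002] med [0.52  0.316 0.015] hi [0.58  0.325 0.02 ]
wiper_a 0.8 [448. 206.  28. 122.] 1365 lo [ 0.468 -0.291  0.   ] med [ 0.575 -0.268  0.008] hi [ 0.703 -0.248  0.
[... 189 characters left out ...]
[0.626 0.237 0.029] hi [0.637 0.25  0.034]
{'t': 0.6, 'joints': array([-7.66092081e+01,  1.26272528e+01,  8.74624369e+01,  8.36042318e-04,
        7.99130973e+01, -7.22590709e+00]), 'qd': array([-0.04150214, -0.04347476,  0.06612233, -0.06768484,  0.05035134,
       -0.01577566]), 'tau': array([-5.40308938e-04, -4.94242823e+01, -3.87497306e+01,  6.99990545e-02,
        4.71458759e-02, -1.81152313e-05]), 'eef_pos': array([ 0.22005752, -0.58494959,  0.18594164]), 'tcp_rot': array([-8.99988329e+01,  2.66135159e-03, -6.93834474e+01]), 'contact_force': array([-0.27668747, -0.54911931,  1.07066277]), 'wrist_torque': array([ 0.01522017, -0.02246159,  0.02186838]), 'finger_gap': 0.08692360302140613}
```

View pics/a.png

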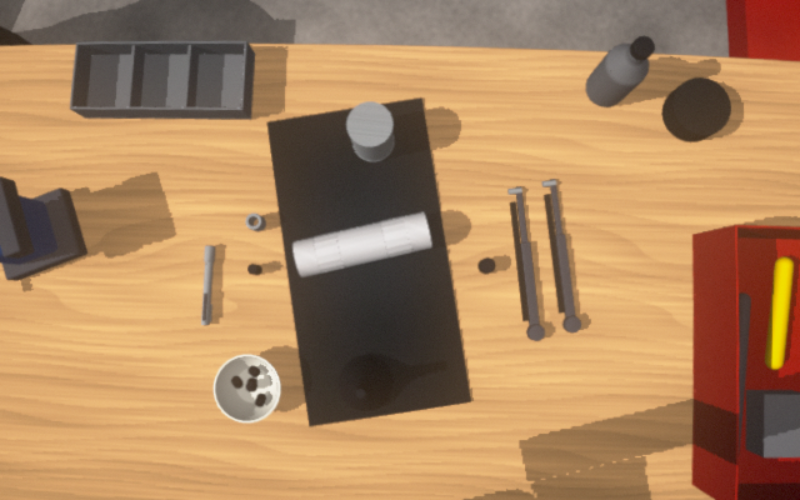

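View pics/b.png

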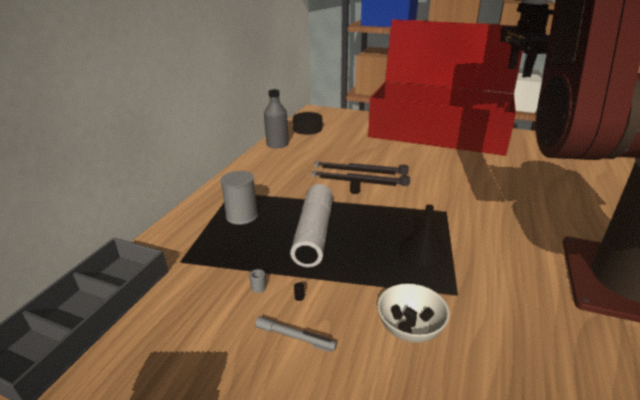

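The top view shows the tube across the mat, with the tin beyond it (0.77, 0.05) and the funnel nearer the robot (0.37, 0.045). There's more room towards the funnel. The large cap is on the right (px ~487,266) and the small cap is on the left (px ~255,269). Next I'll fit the tube axis.

```bash
cat >> h.py <<'E'
from scipy.optimize import least_squares
def tubefit(p, W=None, c0=(0.59,0.058)):
    W=cloud(p) if W is None else W
    P=W[bot.cut_out(p,'tube')[0]['pixels']];P=P[~np.isnan(P[:,0])];P=P[P[:,2]>0.03]
    def ax(q): return np.array([np.cos(q[2]),np.sin(q[2])])
    def f(q):
        n=np.array([-np.sin(q[2]),np.cos(q[2])]); d=(P[:,:2]-q[:2])@n
        return np.hypot(d,P[:,2]-q[3])-0.03
    m=np.median(P,axis=0)
    r=least_squares(lambda q:f(q),[m[0],m[1],np.radians(98),0.034],loss='soft_l1',f_scale=0.002)
    q=r.x;a=ax(q);s=(P[:,:2]-q[:2])@a
    lo,hi=np.percentile(s,[0.5,99.5]);c=q[:2]+a*(lo+hi)/2
    return c,np.degrees(q[2]),q[3],hi-lo,np.median(abs(f(q))),P
E
python3 - <<'E'
from h import *
a=bot.camera('top')
W=cloud(a)
c,yaw,z,L,res,P=tubefit(a,W); print('tube',c.round(4),yaw,z,L,res)
for n,h in [('cap_large',.03),('cap_small',.03),('tin',.095),('socket',.032)]:
    P=W[bot.cut_out(a,n)[0]['pixels']];P=P[P[:,2]>h-.005]
    print(n,len(P),((P.min(0)+P.max(0))/2).round(4),P.mean(0).round(4),np.ptp(P,axis=0).round(4))
P=W[bot.cut_out(a,'funnel')[0]['pixels']]
for z in (.02,.04,.06,.08,.1):
    Q=P[abs(P[:,2]-z)<.01];print(z,len(Q),Q.min(0).round(3)[:2],Q.max(0).round(3)[:2]) if len(Q) else None
M=W[bot.cut_out(a,'mat')[0]['pixels']][:,:2];M=M[~np.isnan(M[:,0])]
print(cv2.minAreaRect(M.astype(np.float32)))
for n in ('bore_large','bore_small'): print(n,bot.tip_of(a,n)[:2])
E
```

```text
tube [0.5923 0.0581] 104.51702694589046 0.033091554353533115 0.2120890902813981 0.0007800247320586054Traceback (most recent call last):
  File "<stdin>", line 7, in <module>
    return umr_minimum(a, axis, None, out, keepdims, initial, where)
ValueError: zero-size array to reduction operation minimum which has no identity
```

```bash
python3 - <<'E'
from h import *
a=bot.camera('top')
W=cloud(a)
c,yaw,z,L,res,P=tubefit(a,W); print('tube',c.round(4),yaw,z,L,res)
for n,h in [('cap_large',.03),('cap_small',.03),('tin',.095),('socket',.032)]:
    for d in bot.cut_out(a,n)[:2]:
        P=W[d['pixels']];P=P[P[:,2]>h-.006]
        if len(P): print(n,d['score'],len(P),((P.min(0)+P.max(0))/2).round(4),P.mean(0).round(4),np.ptp(P,axis=0).round(4))
P=W[bot.cut_out(a,'funnel')[0]['pixels']]
for z in (.02,.04,.06,.08,.1):
    Q=P[abs(P[:,2]-z)<.01]
    if len(Q): print(z,len(Q),Q.min(0).round(3)[:2],Q.max(0).round(3)[:2])
d=bot.cut_out(a,'mat')
if d:
    M=W[d[0]['pixels']][:,:2];M=M[~np.isnan(M[:,0])]
    print(cv2.minAreaRect(M.astype(np.float32)))
for n in ('bore_large','bore_small'): print(n,bot.tip_of(a,n)[:2])
E
```

```text
tube [0.5922 0.0585] 104.55268223837157 0.033077614326160645 0.2101288779998267 0.0007680282028058524
tin 0.93 1062 [0.7728 0.0487 0.0958] [0.772  0.0485 0.0981] [0.0718 0.0682 0.0131]
socket 0.64 100 [0.6261 0.2396 0.0306] [0.6259 0.2393 0.0307] [0.0254 0.0268 0.0084]
0.02 568 [0.324 0.006] [0.413 0.092]
0.04 593 [0.333 0.012] [0.405 0.082]
0.06 252 [0.346 0.028] [0.389 0.07 ]
0.08 32 [0.365 0.04 ] [0.379 0.057]
0.1 31 [0.365 0.041] [0.377 0.056]
((0.5721128582954407, 0.054214805364608765), (0.5242053270339966, 0.26970234513282776), 10.46933364868164)
bore_large [{'point': [263.3, 203.6], 'score': 0.93}]
bore_small [{'point': [313.7, 189.8], 'score': 0.83}]
```

>>> arm_command --moves '[{"grip": 150,"wy": 0.107},{"grip": 150,"x": -0.026,"z": 0.029},{"grip": 150,"x": -0.026,"z": 0.029},{"grip": 150,"x": -0.026,"z": 0.029},{"grip": 150,"x": -0.026,"z": 0.029},{"grip": 150,"x": -0.026,"z": 0.029},{"grip": 150,"x": -0.026,"z": 0.029},{"grip": 150,"x": -0.026,"z": 0.029}]'

```text
validation failed for argument at $.mo...
```

>>> arm_command --moves '[{"grip": 150,"x": 0,"y": 0,"z": 0,"wx": 0,"wy": 0.107,"wz": 0},{"grip": 150,"x": -0.026,"y": 0,"z": 0.029,"wx": 0,"wy": 0,"wz": 0},{"grip": 150,"x": -0.026,"y": 0,"z": 0.029,"wx": 0,"wy": 0,"wz": 0},{"grip": 150,"x": -0.026,"y": 0,"z": 0.029,"wx": 0,"wy": 0,"wz": 0},{"grip": 150,"x": -0.026,"y": 0,"z": 0.029,"wx": 0,"wy": 0,"wz": 0},{"grip": 150,"x": -0.026,"y": 0,"z": 0.029,"wx": 0,"wy": 0,"wz": 0},{"grip": 150,"x": -0.026,"y": 0,"z": 0.029,"wx": 0,"wy": 0,"wz": 0},{"grip": 150,"x": -0.026,"y": 0,"z": 0.029,"wx": 0,"wy": 0,"wz": 0}]'

```text
t: 1.92
eef_pos: [0.3725, -0.3574, 0.1844]
tcp_rot: [-90.1, -0.2, -76.6]
contact_force: [0.2, 0.5, -0.2]
finger_gap: 0.0423
```

>>> arm_command --moves '[{"grip": 165,"x": -0.027,"y": 0,"z": 0.029,"wx": 0,"wy": -0.018,"wz": 0},{"grip": 165,"x": -0.027,"y": 0,"z": 0.029,"wx": 0,"wy": 0,"wz": 0},{"grip": 165,"x": -0.027,"y": 0,"z": 0.029,"wx": 0,"wy": 0,"wz": 0},{"grip": 165,"x": -0.027,"y": 0,"z": 0.029,"wx": 0,"wy": 0,"wz": 0},{"grip": 165,"x": -0.027,"y": 0,"z": 0.029,"wx": 0,"wy": 0,"wz": 0},{"grip": 165,"x": -0.027,"y": 0,"z": 0.029,"wx": 0,"wy": 0,"wz": 0},{"grip": 165,"x": -0.027,"y": 0,"z": 0.029,"wx": 0,"wy": 0,"wz": 0},{"grip": 165,"x": -0.027,"y": 0,"z": 0.029,"wx": 0,"wy": 0,"wz": 0}]'

```text
t: 2.58
eef_pos: [0.5506, -0.0765, 0.1861]
tcp_rot: [-89.8, -0.5, -75.6]
contact_force: [0.5, -0.2, 0.4]
finger_gap: 0.0305
```

>>> arm_command --moves '[{"grip": 165,"x": -0.027,"y": 0,"z": 0.029,"wx": 0,"wy": 0,"wz": 0},{"grip": 165,"x": -0.027,"y": 0,"z": 0.029,"wx": 0,"wy": 0,"wz": 0},{"grip": 165,"x": -0.027,"y": 0,"z": 0.029,"wx": 0,"wy": 0,"wz": 0},{"grip": 165,"x": -0.027,"y": 0,"z": 0.029,"wx": 0,"wy": 0,"wz": 0},{"grip": 165,"x": -0.01,"y": 0,"z": 0.015,"wx": 0,"wy": 0,"wz": 0}]'

```text
t: 3.0
eef_pos: [0.6526, 0.083, 0.1865]
tcp_rot: [-89.6, -0.4, -75.4]
contact_force: [0.2, -0.6, 0.6]
finger_gap: 0.0308
```

>>> arm_command --moves '[{"grip": 165,"x": 0.008,"y": 0.033,"z": 0,"wx": 0,"wy": 0,"wz": 0},{"grip": 165,"x": 0,"y": 0.035,"z": 0,"wx": 0,"wy": 0,"wz": 0},{"grip": 165,"x": 0,"y": 0.035,"z": 0,"wx": 0,"wy": 0,"wz": 0},{"grip": 165,"x": 0,"y": 0.035,"z": 0,"wx": 0,"wy": 0,"wz": 0},{"grip": 165,"x": 0,"y": 0.026,"z": 0,"wx": 0,"wy": 0,"wz": 0},{"grip": 165,"x": 0,"y": 0,"z": -0.006,"wx": 0,"wy": 0,"wz": 0}]'

```text
t: 3.5
eef_pos: [0.659, 0.0812, 0.0208]
tcp_rot: [-88.9, -0.5, -74.8]
contact_force: [-1.3, -0.1, -0.7]
finger_gap: 0.031
```

>>> arm_command --moves '[{"grip": 165,"x": 0,"y": 0,"z": -0.006,"wx": 0,"wy": 0,"wz": 0},{"grip": 165,"x": 0,"y": 0,"z": -0.006,"wx": 0,"wy": 0,"wz": 0},{"grip": 165,"x": 0,"y": 0,"z": -0.006,"wx": 0,"wy": 0,"wz": 0},{"grip": 165,"x": 0,"y": 0,"z": -0.006,"wx": 0,"wy": 0,"wz": 0},{"grip": 165,"x": 0,"y": 0,"z": -0.006,"wx": 0,"wy": 0,"wz": 0},{"grip": 165,"x": 0,"y": 0,"z": -0.006,"wx": 0,"wy": 0,"wz": 0},{"grip": 165,"x": 0,"y": 0,"z": -0.006,"wx": 0,"wy": 0,"wz": 0},{"grip": 165,"x": 0,"y": 0,"z": -0.006,"wx": 0,"wy": 0,"wz": 0}]'

```text
t: 4.17
eef_pos: [0.6128, 0.0669, 0.029]
tcp_rot: [-88.2, -0.7, -74.8]
contact_force: [-0.8, -0.1, -0.3]
finger_gap: 0.0308
```

```bash
python3 - <<'E'
from h import *
a=bot.camera('top');print(tubefit(a)[:5]);print(bot.sense()['eef_pos'])
save(a,'c.png',(180,60,460,340),2)
E
```

```text
(array([0.59258975, 0.05736383]), np.float64(104.501907023769), np.float64(0.03317902799816706), np.float64(0.21202321340443708), np.float64(0.0007765776352385671))
[0.61213777 0.06690091 0.02849258]
```

View pics/c.png

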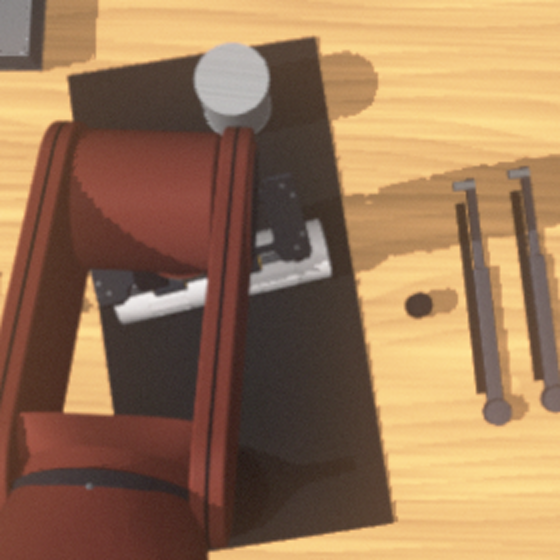

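```bash
python3 - <<'E'
from h import *
a=bot.camera('side');b=bot.camera('wrist')
cv2.imwrite('pics/d.png',np.hstack([cv2.resize(a['pixels'][140:300,200:400],(400,320)),cv2.resize(b['pixels'],(400,320))])[...,::-1])
for p in (a,b):
  try: print(tubefit(p)[:5])
  except Exception as e: print(e)
s=bot.sense();print(s['eef_pos'],s['tcp_rot'],s['contact_force'])
E
```

```text
(array([0.59219871, 0.05876581]), np.float64(104.35814137504401), np.float64(0.034264429185426146), np.float64(0.21394838284470608), np.float64(0.0006734581574365343))
(array([0.59538488, 0.05636675]), np.float64(104.51483068116528), np.float64(0.0339943858350242), np.float64(0.21288448117623215), np.float64(0.0003437236173245029))
[0.61298538 0.06717768 0.02794378] [-88.33694366  -0.70548377 -74.8162944 ] [ 0.10709137 -0.40686257 -1.29778977]
```

View pics/d.png

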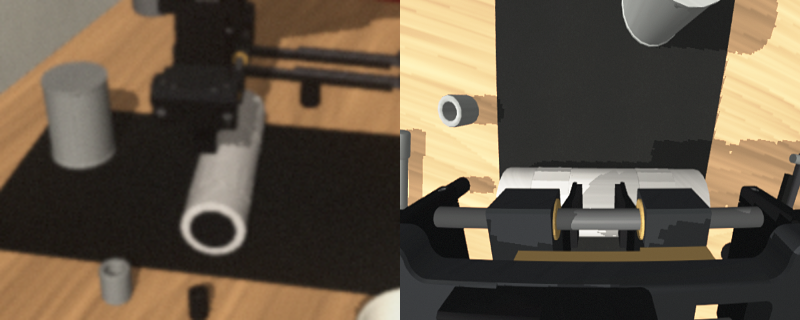

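```bash
python3 - <<'E'
from h import *
e=np.array([.968,.251]);u=np.array([-.251,.968]);c=np.array([.5922,.0583])
for n in('side','wrist'):
  p=bot.camera(n);W=cloud(p)
  X=np.array(p['R'])@bot.sense()['eef_pos']+p['t'];print(n,X[:2]/X[2]*p['fx']+[p['cx'],p['cy']], 'cam at',(-np.array(p['R']).T@p['t']).round(3))
  Q=W.reshape(-1,3);Q=Q[~np.isnan(Q[:,0])]
  s=(Q[:,:2]-c)@e;l=(Q[:,:2]-c)@u
  for z in np.arange(.02,.1,.01):
    m=(abs(Q[:,2]-z)<.005)&(abs(l)<.06)&(s>-.1)&(s<.12)
    if m.sum(): print(round(z,3),m.sum(),'s',np.percentile(s[m],[2,25,50,75,98]).round(3),'l',np.percentile(l[m],[2,98]).round(3))
save(bot.camera('side'),'e.png',(270,130,400,290),4)
E
```

```text
side [302.92228858 225.23879912] cam at [0.325 0.701 0.509]
0.03 10 s [-0.029 -0.029 -0.029 -0.029 -0.029] l [-0.048  0.059]
0.04 58 s [-0.03  -0.029 -0.029 -0.028  0.029] l [-0.054  0.059]
0.05 148 s [-0.028 -0.026 -0.024 -0.022  0.027] l [-0.056  0.058]
0.06 477 s [-0.021 -0.015 -0.008  0.004  0.02 ] l [-0.054  0.058]
0.07 98 s [-0.007  0.     0.006  0.017  0.029] l [-0.04   0.056]
0.08 42 s [0.009 0.013 0.019 0.023 0.029] l [0.025 0.029]
0.09 42 s [0.008 0.013 0.018 0.024 0.028] l [0.026 0.03 ]
wrist [316.65214308 223.86215563] cam at [0.68  0.088 0.229]
0.02 4 s [0.031 0.031 0.031 0.031 0.031] l [-0.005  0.   ]
0.03 395 s [0.031 0.032 0.032 0.032 0.033] l [-0.058  0.058]
0.04 1341 s [0.03  0.031 0.032 0.032 0.033] l [-0.057  0.058]
0.05 2593 s [-0.019  0.026  0.028  0.029  0.031] l [-0.057  0.058]
0.06 2218 s [-0.017  0.012  0.017  0.021  0.024] l [-0.034  0.04 ]
0.07 287 s [0.014 0.031 0.031 0.033 0.033] l [-0.02   0.027]
0.08 351 s [0.02  0.03  0.031 0.032 0.033] l [-0.02   0.027]
0.09 433 s [0.024 0.03  0.031 0.032 0.033] l [-0.021  0.028]
```

View pics/e.png

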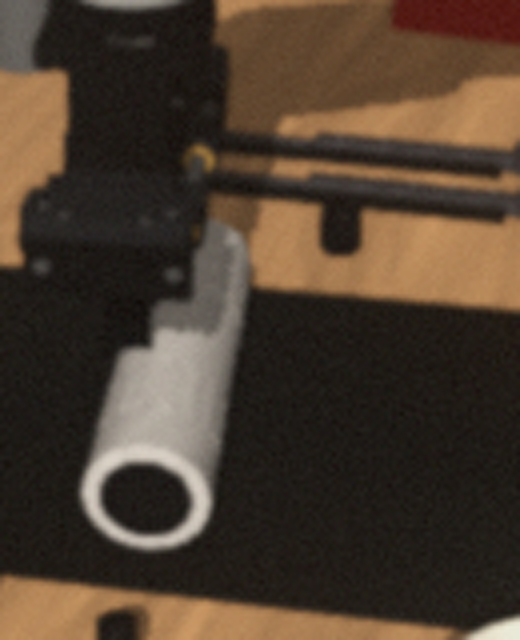

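The fingertips seem to sit well above the reported TCP, so they ride up on the tube. I'll back off and measure the real tip height.

>>> arm_command --moves '[{"grip": 165,"x": 0,"y": 0,"z": 0.02,"wx": 0,"wy": 0,"wz": 0},{"grip": 165,"x": 0,"y": 0,"z": 0.03,"wx": -0.02,"wy": -0.01,"wz": 0},{"grip": 165,"x": 0,"y": -0.01,"z": 0,"wx": 0,"wy": 0,"wz": 0}]'

```text
t: 4.87
eef_pos: [0.6574, 0.0806, 0.0322]
tcp_rot: [-90.2, -0.5, -74.2]
contact_force: [-0.5, 1.3, -1.9]
finger_gap: 0.0308
```

```bash
python3 - <<'E'
from h import *
e=np.array([.968,.251]);u=np.array([-.251,.968]);c=np.array([.5922,.0583])
s_=bot.sense();print(s_['eef_pos'],s_['tcp_rot'],s_['contact_force'],s_['finger_gap'])
t=s_['eef_pos'][:2]
for n in('side','wrist'):
  p=bot.camera(n);W=cloud(p);print(tubefit(p,W)[:3])
  Q=W.reshape(-1,3);Q=Q[~np.isnan(Q[:,0])]
  s=(Q[:,:2]-t)@e;l=(Q[:,:2]-t)@u
  for z in np.arange(.01,.1,.008):
    m=(abs(Q[:,2]-z)<.004)&(abs(l)<.06)&(abs(s)<.03)
    if m.sum(): print(round(z,3),m.sum(),'s',np.percentile(s[m],[2,50,98]).round(3),'l',np.percentile(l[m],[2,25,50,75,98]).round(3))
a=bot.camera('side');b=bot.camera('wrist')
cv2.imwrite('pics/f.png',np.hstack([cv2.resize(a['pixels'][140:270,240:370],(400,400)),cv2.resize(b['pixels'][150:400,195:445],(400,400))])[...,::-1])
E
```

```text
[0.65740032 0.0806002  0.03219527] [-90.22313288  -0.52763607 -74.24907574] [-0.49609344  1.3287452  -1.90970259] 0.030772393302685386
(array([0.59269184, 0.05773492]), np.float64(104.514658373586), np.float64(0.034437667616896754))
0.01 103 s [-0.028  0.005  0.029] l [-0.056 -0.019  0.014  0.036  0.058]
0.066 2 s [-0.006  0.001  0.008] l [-0.017 -0.008  0.002  0.012  0.021]
0.074 44 s [-0.012 -0.004  0.007] l [-0.019  0.022  0.023  0.024  0.026]
0.082 39 s [-0.013 -0.003  0.008] l [0.022 0.023 0.023 0.024 0.026]
0.09 39 s [-0.013 -0.002  0.009] l [0.022 0.024 0.024 0.025 0.026]
0.098 33 s [-0.013 -0.003  0.008] l [0.021 0.025 0.026 0.027 0.028]
(array([0.59408574, 0.06227057]), np.float64(104.7173003372345), np.float64(0.034001854663181334))
0.01 23 s [-0.024  0.008  0.027] l [-0.053 -0.033 -0.001  0.028  0.058]
0.074 128 s [-0.009  0.01   0.012] l [-0.024 -0.018  0.015  0.018  0.023]
0.082 260 s [-0.004  0.01   0.012] l [-0.024 -0.019 -0.016  0.018  0.023]
0.09 259 s [-0.001  0.01   0.012] l [-0.024 -0.019  0.015  0.019  0.024]
0.098 352 s [0.003 0.01  0.012] l [-0.025 -0.019  0.015  0.019  0.024]
```

View pics/f.png

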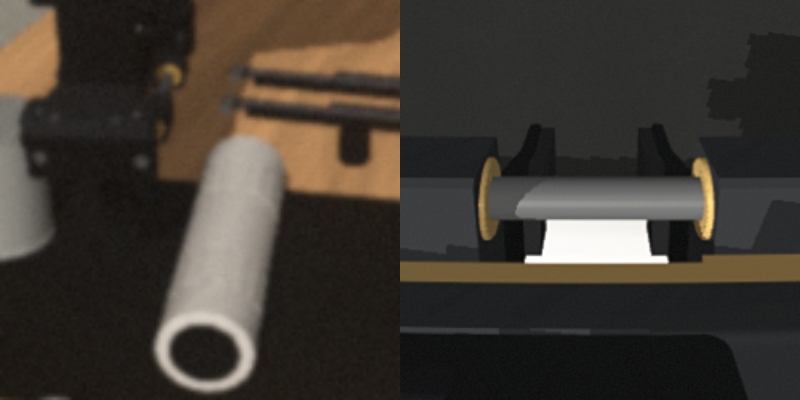

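```bash
python3 - <<'E'
from h import *
e=np.array([.964,.27]);u=np.array([-.27,.964])
t=bot.sense()['eef_pos'][:2]
p=bot.camera('side');W=cloud(p)
Q=W.reshape(-1,3);Q=Q[~np.isnan(Q[:,0])]
s=(Q[:,:2]-t)@e;l=(Q[:,:2]-t)@u
for z in np.arange(.06,.24,.01):
    m=(abs(Q[:,2]-z)<.005)&(abs(l)<.12)&(abs(s)<.08)
    if m.sum(): print(round(z,3),m.sum(),'s',np.percentile(s[m],[2,50,98]).round(3),'l',np.percentile(l[m],[2,50,98]).round(3))
# column through the +u finger: project points, list depth vs expected, zero mask
R=np.array(p['R'])
for zz in np.arange(.02,.1,.006):
    X=R@np.array([*(t+.02*u),zz])+p['t'];c=X[:2]/X[2];c=c*(1+p['k1']*c@c);q=(c*[p['fx'],p['fy']]+[p['cx'],p['cy']]).round().astype(int)
    print(round(zz,3),q,'exp',X[2].round(3),'got',p['range_z'][q[1],q[0]].round(3),p['pixels'][q[1],q[0]])
im=cv2.convertScaleAbs(p['pixels'][140:260,240:340,::-1],alpha=4,beta=-20)
cv2.imwrite('pics/g.png',cv2.resize(im,None,fx=5,fy=5,interpolation=cv2.INTER_CUBIC))
E
```

```text
0.06 944 s [-0.079 -0.062 -0.027] l [-0.108  0.021  0.102]
0.07 121 s [-0.075 -0.066  0.079] l [-0.108 -0.002  0.099]
0.08 63 s [-0.012 -0.002  0.079] l [-0.043  0.023  0.025]
0.09 59 s [-0.013  0.001  0.08 ] l [-0.043  0.024  0.026]
0.1 52 s [-0.013 -0.002  0.08 ] l [-0.044  0.025  0.028]
0.11 9 s [-0.012 -0.002  0.007] l [0.026 0.027 0.028]
0.14 16 s [-0.031 -0.012  0.03 ] l [0.085 0.086 0.087]
0.15 262 s [-0.039 -0.011  0.033] l [-0.079  0.087  0.089]
0.16 325 s [-0.04  -0.024  0.032] l [-0.08   0.086  0.089]
0.17 329 s [-0.039 -0.027  0.034] l [-0.08   0.09   0.095]
0.18 268 s [-0.039 -0.017  0.032] l [-0.071  0.095  0.098]
0.19 753 s [-0.038 -0.01   0.031] l [-0.087  0.067  0.096]
0.2 191 s [-0.026 -0.011  0.019] l [-0.012  0.05   0.053]
0.21 155 s [-0.024 -0.005  0.02 ] l [0.004 0.051 0.053]
0.22 151 s [-0.025 -0.005  0.019] l [0.017 0.051 0.053]
0.23 159 s [-0.029 -0.004  0.02 ] l [0.01  0.051 0.053]
0.02 [280 233] exp 0.834 got 0.86 [26 22 21]
0.026 [280 231] exp 0.831 got 0.866 [27 26 22]
0.032 [280 228] exp 0.828 got 0.876 [28 23 22]
0.038 [280 226] exp 0.824 got 0.881 [29 28 25]
0.044 [279 223] exp 0.821 got 0.892 [30 28 25]
0.05 [279 221] exp 0.818 got 0.9 [25 24 18]
0.056 [279 218] exp 0.815 got 0.904 [31 29 25]
0.062 [279 216] exp 0.812 got 0.917 [25 24 21]
0.068 [279 213] exp 0.809 got 0.924 [26 21 19]
0.074 [278 211] exp 0.806 got 0.801 [27 23 22]
0.08 [278 208] exp 0.803 got 0.798 [19 16 14]
0.086 [278 206] exp 0.799 got 0.794 [23 20 19]
0.092 [278 203] exp 0.796 got 0.791 [22 19 20]
0.098 [278 201] exp 0.793 got 0.789 [22 20 19]
```

View pics/g.png

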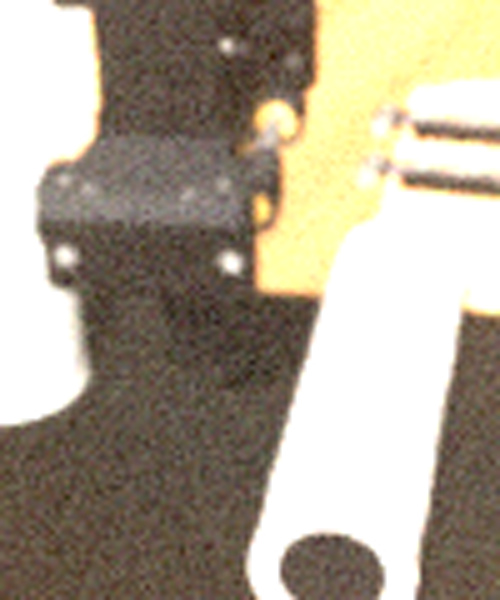

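Depth shows the true fingertip plane is about 37 mm above the reported TCP: the tip is at z≈0.070 and the body bottom at 0.138, while the report says 0.032. I'll allow for that offset and go lower.

>>> arm_command --moves '[{"grip": 165,"x": 0.002,"y": 0.024,"z": 0,"wx": 0,"wy": 0.022,"wz": 0},{"grip": 165,"x": 0,"y": 0.02,"z": 0,"wx": 0,"wy": 0,"wz": 0},{"grip": 165,"x": 0,"y": 0.002,"z": 0,"wx": 0,"wy": 0,"wz": 0}]'

```text
t: 5.47
eef_pos: [0.6581, 0.0769, -0.0048]
tcp_rot: [-89.5, -0.7, -75.6]
contact_force: [-1.2, 0.1, -0.6]
finger_gap: 0.0303
```

```bash
cat >> h.py <<'E'
def tips():
    "depth-based fingertip height (true) from side camera, per finger side"
    s_=bot.sense();t=s_['eef_pos'][:2];ps=np.radians(s_['tcp_rot'][2])
    X=np.array([np.cos(ps),np.sin(ps)]);Z=np.array([-X[1],X[0]])
    for n in('side','wrist'):
        p=bot.camera(n);Q=cloud(p).reshape(-1,3);Q=Q[~np.isnan(Q[:,0])]
        a=(Q[:,:2]-t)@X;b=(Q[:,:2]-t)@Z
        m=(abs(b)<.008)&(abs(a)<.06)&(Q[:,2]>.012)&(Q[:,2]<s_['eef_pos'][2]+.09)
        if m.sum()>5: print(n,'z lo',np.percentile(Q[m,2],[0,2,10]).round(3),'a',np.percentile(a[m],[2,98]).round(3),m.sum())
    print(s_['t'],s_['eef_pos'].round(4),s_['tcp_rot'].round(1),s_['contact_force'].round(1),round(s_['finger_gap'],4))
E
python3 -c "
from h import *
tips()"
```

```text
side z lo [0.032 0.034 0.036] a [-0.027 -0.022] 81
wrist z lo [0.032 0.035 0.044] a [-0.021  0.019] 791
5.4667 [ 0.6581  0.0769 -0.0048] [-89.5  -0.7 -75.6] [-1.2  0.1 -0.6] 0.0303
```

>>> arm_command --moves '[{"grip": 165,"x": 0,"y": 0.01,"z": 0,"wx": 0,"wy": 0,"wz": 0},{"grip": 165,"x": 0,"y": 0,"z": -0.01,"wx": 0,"wy": 0,"wz": 0},{"grip": 165,"x": 0,"y": 0,"z": -0.01,"wx": 0,"wy": 0,"wz": 0},{"grip": 165,"x": 0,"y": 0,"z": -0.006,"wx": 0,"wy": 0,"wz": 0},{"grip": 165,"x": 0,"y": 0,"z": -0.006,"wx": 0,"wy": 0,"wz": 0},{"grip": 165,"x": 0,"y": 0,"z": -0.006,"wx": 0,"wy": 0,"wz": 0},{"grip": 165,"x": 0,"y": 0,"z": -0.006,"wx": 0,"wy": 0,"wz": 0},{"grip": 165,"x": 0,"y": 0,"z": -0.006,"wx": 0,"wy": 0,"wz": 0}]'

```text
t: 6.23
eef_pos: [0.6172, 0.0642, -0.0058]
tcp_rot: [-88.3, -1.0, -75.6]
contact_force: [0.9, 1.3, 0.1]
finger_gap: 0.0303
```

```bash
python3 -c "
from h import *
tips()
for n in('side','wrist'):print(tubefit(bot.camera(n))[:5])"
```

```text
side z lo [0.03  0.032 0.035] a [-0.027 -0.021] 82
wrist z lo [0.03  0.033 0.038] a [-0.022  0.02 ] 1270
6.2333 [ 0.6172  0.0642 -0.0058] [-88.3  -1.  -75.6] [0.9 1.3 0.1] 0.0303
(array([0.56788818, 0.05247259]), np.float64(104.39344094561287), np.float64(0.0344209011175204), np.float64(0.21389051217651206), np.float64(0.0006182994498694673))
(array([0.56599592, 0.04877649]), np.float64(104.50139367115258), np.float64(0.033981735373014854), np.float64(0.2149230495619005), np.float64(0.000401039211622687))
```

>>> arm_command --moves '[{"grip": 165,"x": 0,"y": 0.005,"z": -0.005,"wx": -0.015,"wy": 0,"wz": 0},{"grip": 165,"x": 0,"y": 0.003,"z": -0.005,"wx": -0.005,"wy": 0,"wz": 0},{"grip": 165,"x": 0,"y": 0.001,"z": -0.005,"wx": -0.004,"wy": 0,"wz": 0},{"grip": 165,"x": 0,"y": 0.001,"z": -0.005,"wx": -0.004,"wy": 0,"wz": 0},{"grip": 165,"x": 0,"y": 0.001,"z": -0.005,"wx": -0.004,"wy": 0,"wz": 0},{"grip": 165,"x": 0,"y": 0.001,"z": -0.005,"wx": -0.004,"wy": 0,"wz": 0},{"grip": 165,"x": 0,"y": 0.001,"z": -0.005,"wx": -0.004,"wy": 0,"wz": 0},{"grip": 165,"x": 0,"y": 0.001,"z": -0.005,"wx": -0.004,"wy": 0,"wz": 0}]'

```text
t: 7.2
eef_pos: [0.5774, 0.0536, -0.0217]
tcp_rot: [-91.0, -1.0, -75.6]
contact_force: [0.5, 0.1, -0.4]
finger_gap: 0.0309
```

>>> arm_command --moves '[{"grip": 165,"x": 0,"y": 0.001,"z": -0.005,"wx": -0.003,"wy": 0,"wz": 0},{"grip": 165,"x": 0,"y": 0.001,"z": -0.005,"wx": -0.003,"wy": 0,"wz": 0},{"grip": 165,"x": 0,"y": 0.001,"z": -0.004,"wx": -0.003,"wy": 0,"wz": 0},{"grip": 165,"x": 0,"y": 0.001,"z": -0.003,"wx": -0.003,"wy": 0,"wz": 0},{"grip": 165,"x": 0,"y": 0,"z": 0,"wx": 0,"wy": 0,"wz": 0}]'

```text
t: 7.62
eef_pos: [0.5559, 0.0485, -0.0266]
tcp_rot: [-92.0, -1.0, -75.6]
contact_force: [0.1, 0.5, -0.1]
finger_gap: 0.0306
```

```bash
python3 -c "
from h import *
tips()
for n in('side','wrist'):print(tubefit(bot.camera(n))[:5])"
```

```text
side z lo [0.012 0.013 0.015] a [-0.026 -0.022] 70
wrist z lo [0.012 0.015 0.024] a [-0.021  0.019] 802
7.6167 [ 0.5559  0.0485 -0.0266] [-92.   -1.  -75.6] [ 0.1  0.5 -0.1] 0.0306
(array([0.51063582, 0.03702652]), np.float64(104.15170092886277), np.float64(0.0331803768004444), np.float64(0.21504396511636992), np.float64(0.0015595793925845154))
  return _methods._mean(a, axis=axis, dtype=dtype,
  ret = um.true_divide(
Traceback (most recent call last):
  File "h.py", line 26, in tubefit
    r=least_squares(lambda q:f(q),[m[0],m[1],np.radians(98),0.034],loss='soft_l1',f_scale=0.002)
ValueError: Initial guess is outside of provided bounds
```

>>> arm_command --moves '[{"grip": 165,"x": 0,"y": -0.01,"z": 0.005,"wx": 0.03,"wy": 0,"wz": 0}]'

```text
t: 8.0
eef_pos: [0.5614, 0.0502, -0.0178]
tcp_rot: [-90.3, -0.9, -75.6]
contact_force: [-0.5, 0.0, 0.1]
finger_gap: 0.0308
```

```bash
cat >> h.py <<'E'
def roll(p, c, yaw, zc=0.034):
    "angle of flats' normal from vertical, deg; + = still leaning to +s (tin) side. Signed along e"
    y=np.radians(yaw);u=np.array([np.cos(y),np.sin(y)]);e=np.array([u[1],-u[0]])
    Q=cloud(p).reshape(-1,3);Q=Q[~np.isnan(Q[:,0])]
    s=(Q[:,:2]-c)@e;l=(Q[:,:2]-c)@u;h=Q[:,2]-zc
    out=[]
    for sg in(1,-1):
        m=(abs(l*sg-55)<1) if 0 else (abs(l*sg-.055)<.016)&(np.hypot(s,h)<.034)&(np.hypot(s,h)>.0225)&(h>-.01)
        S,H=s[m],h[m]
        best=max(np.radians(np.arange(-90,91,1)),key=lambda a:(abs(S*np.sin(a)+H*np.cos(a)-.024)<.001).sum())
        k=abs(S*np.sin(best)+H*np.cos(best)-.024)<.002
        # refine: PCA line
        A=np.c_[S[k],H[k]];d=np.linalg.svd(A-A.mean(0))[2][1] if k.sum()>5 else [0,1]
        d=d*np.sign(d[1]);out.append((sg,round(np.degrees(best)),round(np.degrees(np.arctan2(d[0],d[1])),1),int(k.sum()),int(m.sum())))
    return out
E
python3 - <<'E'
from h import *
tips()
for n in('side','top','wrist'):
  p=bot.camera(n)
  try:
    f=tubefit(p);print(n,f[:5],roll(p,f[0],f[1],f[2]))
  except Exception as ex: print(n,'fail'); 
  print([(k,d['point'],round(d['score'],2)) for k in('bore_large','bore_small') for d in bot.tip_of(p,k)[:1]])
  if n=='side': save(p,'i.png',(200,130,400,300),4)
E
```

```text
side z lo [0.019 0.02  0.023] a [-0.027 -0.022] 74
wrist z lo [0.021 0.023 0.034] a [-0.021  0.019] 748
8.0 [ 0.5614  0.0502 -0.0178] [-90.3  -0.9 -75.6] [-0.5  0.   0.1] 0.0308
side (array([0.50964877, 0.03669016]), np.float64(104.16285534006684), np.float64(0.03329952541384252), np.float64(0.21531072236591764), np.float64(0.0015452151106234713)) [(1, 25, np.float64(24.8), 42, 190), (-1, 25, np.float64(24.6), 46, 125)]
[('bore_large', [347.8, 240.9], 0.6), ('bore_small', [356.7, 211.5], 0.66)]
top (array([0.50864657, 0.03649321]), np.float64(104.58372765470621), np.float64(0.03146882216061491), np.float64(0.2124212184291434), np.float64(0.0016672610923901127)) [(1, -2, np.float64(-3.0), 77, 249), (-1, 27, np.float64(25.1), 111, 328)]
[('bore_large', [271.8, 242.7], 0.76), ('bore_small', [325.7, 230.9], 0.91)]
wrist (array([0.51335284, 0.03555033]), np.float64(104.47515003434587), np.float64(0.0340179799353381), np.float64(0.21488599067952613), np.float64(0.0003720106528429003)) [(1, -90, np.float64(0.0), 0, 0), (-1, -90, np.float64(0.0), 0, 0)]
[]
```

View pics/i.png

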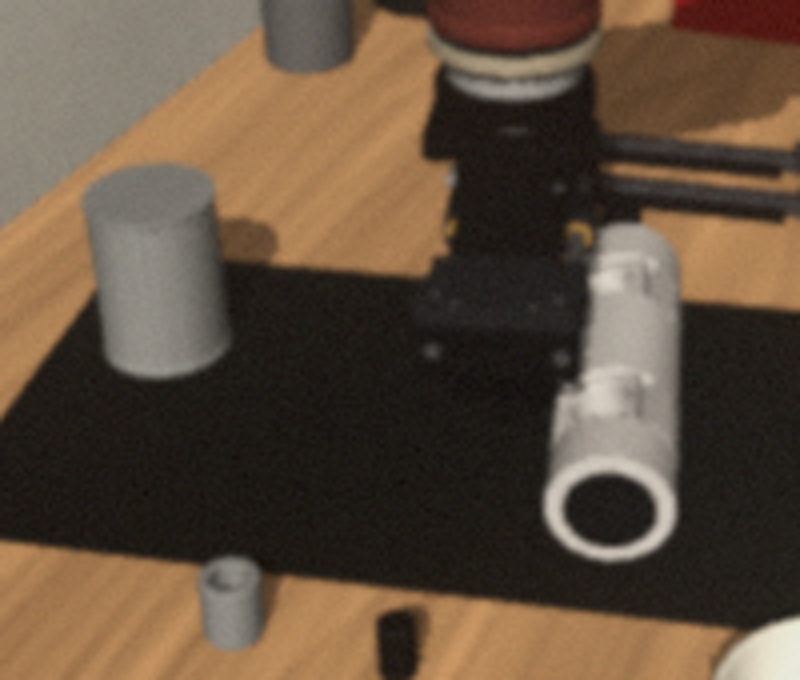

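>>> arm_command --moves '[{"grip": 165,"x": 0,"y": 0,"z": -0.006,"wx": 0,"wy": 0,"wz": 0},{"grip": 165,"x": 0,"y": 0,"z": -0.004,"wx": 0,"wy": 0,"wz": 0},{"grip": 165,"x": 0,"y": 0,"z": -0.002,"wx": 0,"wy": 0,"wz": 0},{"grip": 165,"x": 0,"y": 0,"z": -0.002,"wx": 0,"wy": 0,"wz": 0},{"grip": 165,"x": 0,"y": 0,"z": -0.002,"wx": 0,"wy": 0,"wz": 0},{"grip": 165,"x": 0,"y": 0,"z": -0.002,"wx": 0,"wy": 0,"wz": 0},{"grip": 165,"x": 0,"y": 0,"z": -0.002,"wx": 0,"wy": 0,"wz": 0},{"grip": 165,"x": 0,"y": 0,"z": -0.002,"wx": 0,"wy": 0,"wz": 0}]'

```text
t: 9.37
eef_pos: [0.5402, 0.0441, -0.0154]
tcp_rot: [-90.0, -1.0, -75.6]
contact_force: [0.2, -0.0, -0.9]
finger_gap: 0.0306
```

```bash
cat > m.py <<'E'
from h import *
tips()
for n in('side','top'):
  p=bot.camera(n)
  try:
    f=tubefit(p);print(n,f[0].round(4),f[1],f[2],f[4],roll(p,f[0],f[1],f[2]))
  except Exception as ex: print(n,'fail'); 
E
python3 m.py
```

```text
side z lo [0.021 0.023 0.025] a [-0.026 -0.021] 74
wrist z lo [0.02  0.023 0.033] a [-0.022  0.019] 817
9.3667 [ 0.5402  0.0441 -0.0154] [-90.   -1.  -75.6] [ 0.2 -0.  -0.9] 0.0306
side fail
top [0.4962 0.0329] 104.04450022356423 0.031963084015149974 0.0017647326233320368 [(1, -7, np.float64(-7.9), 57, 140), (-1, -9, np.float64(-9.9), 119, 248)]
```

>>> arm_command --moves '[{"grip": 165,"x": 0,"y": 0,"z": 0.012,"wx": 0,"wy": 0,"wz": 0},{"grip": 165,"x": 0,"y": -0.04,"z": 0,"wx": 0,"wy": 0,"wz": 0},{"grip": 165,"x": 0,"y": -0.04,"z": 0,"wx": 0,"wy": 0,"wz": 0},{"grip": 120,"x": 0,"y": -0.04,"z": 0,"wx": 0,"wy": 0,"wz": 0},{"grip": 100,"x": 0.04,"y": 0,"z": -0.01,"wx": 0,"wy": 0,"wz": 0},{"grip": 100,"x": 0.04,"y": 0,"z": -0.01,"wx": 0,"wy": 0,"wz": 0},{"grip": 100,"x": 0.04,"y": 0,"z": -0.01,"wx": 0,"wy": 0,"wz": 0},{"grip": 100,"x": 0.04,"y": 0,"z": 0,"wx": 0,"wy": 0,"wz": 0}]'

```text
t: 10.33
eef_pos: [0.5592, -0.1093, 0.105]
tcp_rot: [-90.9, -0.7, -74.7]
contact_force: [2.1, 0.8, -0.5]
finger_gap: 0.0509
```

>>> arm_command --moves '[{"grip": 100,"x": 0.025,"y": 0,"z": 0,"wx": 0,"wy": -0.12,"wz": 0},{"grip": 100,"x": 0,"y": 0,"z": 0,"wx": 0,"wy": -0.12,"wz": 0},{"grip": 100,"x": 0,"y": 0,"z": 0,"wx": 0,"wy": -0.12,"wz": 0},{"grip": 100,"x": 0,"y": 0,"z": 0,"wx": 0,"wy": -0.12,"wz": 0},{"grip": 100,"x": 0,"y": 0,"z": 0,"wx": 0,"wy": -0.12,"wz": 0},{"grip": 100,"x": 0,"y": 0,"z": 0,"wx": 0,"wy": -0.12,"wz": 0},{"grip": 100,"x": 0,"y": 0,"z": 0,"wx": 0,"wy": -0.12,"wz": 0},{"grip": 100,"x": 0,"y": 0,"z": 0,"wx": 0,"wy": -0.12,"wz": 0}]'

```text
t: 11.0
eef_pos: [0.5676, -0.1469, 0.1061]
tcp_rot: [-91.3, 0.2, -18.1]
contact_force: [-0.2, 0.2, 0.3]
finger_gap: 0.0532
```

>>> arm_command --moves '[{"grip": 100,"x": 0,"y": 0,"z": 0,"wx": 0,"wy": -0.12,"wz": 0},{"grip": 100,"x": 0,"y": 0,"z": 0,"wx": 0,"wy": -0.12,"wz": 0},{"grip": 100,"x": 0,"y": 0,"z": 0,"wx": 0,"wy": -0.12,"wz": 0},{"grip": 100,"x": 0,"y": 0,"z": 0,"wx": 0,"wy": -0.12,"wz": 0},{"grip": 100,"x": 0,"y": 0,"z": 0,"wx": 0,"wy": -0.09,"wz": 0}]'

```text
t: 11.42
eef_pos: [0.5673, -0.1467, 0.1051]
tcp_rot: [-90.9, 1.0, 16.0]
contact_force: [-0.4, 0.8, 1.4]
finger_gap: 0.0528
```

```bash
sed -i "s/('side','top')/('side','top','wrist')/" m.py; cat >> m.py <<'E'
  W=cloud(p)
  for k in('cap_large','cap_small'):
    for d in bot.cut_out(p,k)[:1]:
      P=W[d['pixels']];P=P[~np.isnan(P[:,0])]
      Q=P[P[:,2]>.024]
      if len(Q): print(k,round(d['score'],2),len(Q),((Q.min(0)+Q.max(0))/2).round(4),Q.mean(0).round(4),np.ptp(Q,axis=0).round(3))
E
python3 m.py
```

```text
side z lo [0.012 0.013 0.021] a [-0.031  0.032] 102
wrist z lo [0.013 0.029 0.03 ] a [-0.029  0.033] 1529
11.4167 [ 0.5673 -0.1467  0.1051] [-90.9   1.   16. ] [-0.4  0.8  1.4] 0.0528
side fail
cap_large 0.41 61 [ 0.565  -0.1456  0.0287] [ 0.5641 -0.1437  0.0298] [0.025 0.025 0.009]
cap_small 0.66 83 [0.5486 0.2362 0.0283] [0.5475 0.2378 0.0291] [0.017 0.018 0.008]
top [0.4945 0.0335] 104.28837765707259 0.032040981516132855 0.0012486401553513243 [(1, -11, np.float64(-11.2), 88, 323), (-1, -7, np.float64(-7.5), 121, 394)]
cap_small 0.6 44 [0.5474 0.2365 0.0283] [0.5475 0.236  0.0294] [0.011 0.015 0.008]
wrist [ 0.5161 -0.0365] 102.6363990983859 0.0322942950765471 0.0014802669990931563 [(1, 31, np.float64(66.4), 11, 21), (-1, -90, np.float64(0.0), 0, 0)]
cap_large 0.67 534 [ 0.5679 -0.1466  0.0284] [ 0.5676 -0.1459  0.0299] [0.025 0.025 0.009]
  return _methods._mean(a, axis=axis, dtype=dtype,
  ret = um.true_divide(
```

```bash
cat > q.py <<'E'
from h import *
import sys
def run(c0,yaw0,names=('side','top','wrist')):
  for n in names:
    p=bot.camera(n)
    y=np.radians(yaw0);u=np.array([np.cos(y),np.sin(y)]);e=np.array([u[1],-u[0]])
    Q=cloud(p).reshape(-1,3);Q=Q[~np.isnan(Q[:,0])]
    s=(Q[:,:2]-c0)@e;l=(Q[:,:2]-c0)@u
    Q=Q[(abs(s)<.035)&(abs(l)<.115)&(Q[:,2]>.03)&(Q[:,2]<.068)]
    if len(Q)<80: print(n,'few',len(Q));continue
    L=(Q[:,:2]-c0)@u; rnd=(abs(L)<.034)|(abs(L)>.078)
    def f(q,P):
        nn=np.array([np.sin(q[1]),-np.cos(q[1])]);d=(P[:,:2]-c0)@nn-q[0]
        return np.hypot(d,P[:,2]-q[2])-.03
    r=least_squares(f,[0,y,.034],args=(Q[rnd],),loss='soft_l1',f_scale=.001);q=r.x
    u=np.array([np.cos(q[1]),np.sin(q[1])]);e=np.array([u[1],-u[0]])
    L=(Q[:,:2]-c0)@u;lo,hi=np.percentile(L,[.3,99.7]);c=c0+q[0]*e+u*(lo+hi)/2
    print(n,len(Q),'c',c.round(4),'yaw',np.degrees(q[1]).round(2),'z',q[2].round(4),'L',(hi-lo).round(4),roll(p,c,np.degrees(q[1]),q[2]))
    L=(Q[:,:2]-c)@u;S=(Q[:,:2]-c)@e;H=Q[:,2]-q[2]
    for sg in(1,-1):  # plane through flat incl. edges, by robust line fit
        m=(abs(L*sg-.055)<.017)
        a=min(np.radians(np.arange(-40,40,.5)),key=lambda a:np.minimum(abs(np.minimum(.024-S[m]*np.sin(a)-H[m]*np.cos(a),.03-np.hypot(S[m],H[m]))),.003).sum())
        print('   ',sg,m.sum(),'lean',np.degrees(a))
if __name__=='__main__': run(np.array([float(sys.argv[1]),float(sys.argv[2])]),104.4)
E
python3 q.py .4955 .0335
```

```text
side 2116 c [0.4947 0.0318] yaw 104.55 z 0.0343 L 0.2177 [(1, -13, np.float64(-13.5), 65, 185), (-1, -13, np.float64(-12.7), 65, 150)]
    1 253 lean -14.0
    -1 192 lean -14.0
top 3239 c [0.4941 0.0327] yaw 104.4 z 0.0329 L 0.2131 [(1, -16, np.float64(-15.6), 89, 312), (-1, -13, np.float64(-12.6), 170, 397)]
    1 516 lean -14.0
    -1 522 lean -12.5
wrist 7588 c [ 0.515  -0.0367] yaw 104.46 z 0.0339 L 0.0771 [(1, 26, np.float64(59.2), 6, 15), (-1, -90, np.float64(0.0), 0, 0)]
    1 32 lean -20.5
    -1 62 lean -13.5
```

>>> arm_command --moves '[{"grip": 0,"x": -0.004,"y": 0,"z": 0.0385,"wx": 0.012,"wy": 0.024,"wz": 0},{"grip": 0,"x": 0,"y": 0,"z": 0.0385,"wx": 0,"wy": 0,"wz": 0},{"grip": 0,"x": 0,"y": 0,"z": 0.0385,"wx": 0,"wy": 0,"wz": 0},{"grip": 0,"x": 0,"y": 0,"z": 0.0385,"wx": 0,"wy": 0,"wz": 0},{"grip": 0,"x": 0,"y": 0,"z": 0.03,"wx": 0,"wy": 0,"wz": 0},{"grip": 0,"x": 0,"y": 0,"z": 0,"wx": 0,"wy": 0,"wz": 0}]'

```text
t: 12.77
eef_pos: [0.5162, 0.0336, 0.104]
tcp_rot: [-90.2, 0.8, 13.8]
contact_force: [0.2, 0.8, -0.5]
finger_gap: 0.0832
```

>>> arm_command --moves '[{"grip": 0,"x": -0.0145,"y": 0,"z": 0.004,"wx": 0,"wy": -0.012,"wz": 0},{"grip": 0,"x": 0,"y": 0.02,"z": 0,"wx": 0,"wy": 0,"wz": 0},{"grip": 0,"x": 0,"y": 0.02,"z": 0,"wx": 0,"wy": 0,"wz": 0},{"grip": 0,"x": 0,"y": 0,"z": 0,"wx": 0,"wy": 0,"wz": 0}]'

```text
t: 13.1
eef_pos: [0.5019, 0.0358, 0.0656]
tcp_rot: [-90.4, 0.5, 14.8]
contact_force: [-0.7, 0.3, -0.6]
finger_gap: 0.0868
```

```bash
python3 - <<'E'
from h import *
tips()
# finger/tube clearance: finger extents along tool x at z>.07
s_=bot.sense();t=s_['eef_pos'][:2];ps=np.radians(s_['tcp_rot'][2]);X=np.array([np.cos(ps),np.sin(ps)]);Z=np.array([-X[1],X[0]])
print('tube target/cur in tool', [((np.array(c)-t)@X).round(4) for c in ((.5013,.0341),(.4945,.0323))],((np.array((.5013,.0341))-t)@Z).round(4))
for n in('wrist','side'):
  Q=cloud(bot.camera(n)).reshape(-1,3);Q=Q[~np.isnan(Q[:,0])];a=(Q[:,:2]-t)@X;b=(Q[:,:2]-t)@Z
  m=(Q[:,2]>.085)&(Q[:,2]<.13)&(abs(b)<.02)&(abs(a)<.07)
  for sg in(1,-1):
    k=m&(a*sg>0.02)
    if k.sum(): print(n,sg,k.sum(),'a',np.percentile(a[k],[2,50,98]).round(4),'b',np.percentile(b[k],[2,98]).round(4))
E
```

```text
side z lo [0.042 0.047 0.053] a [-0.048  0.047] 210
wrist z lo [0.038 0.046 0.054] a [-0.045  0.05 ] 2741
13.1 [0.5019 0.0358 0.0656] [-90.4   0.5  14.8] [-0.7  0.3 -0.6] 0.0868
tube target/cur in tool [np.float64(-0.0031), np.float64(-0.0102)] -0.0005
wrist 1 584 a [0.0441 0.0452 0.0531] b [-0.0058  0.0114]
wrist -1 584 a [-0.0511 -0.0431 -0.0421] b [-0.0059  0.0114]
side 1 53 a [0.043  0.0469 0.0508] b [0.0057 0.0113]
side -1 56 a [-0.0531 -0.0483 -0.0442] b [0.0048 0.012 ]
```

>>> arm_command --moves '[{"grip": 0,"x": -0.002,"y": 0.02,"z": 0,"wx": 0,"wy": 0,"wz": 0},{"grip": 0,"x": 0,"y": 0.02,"z": 0,"wx": 0,"wy": 0,"wz": 0},{"grip": 0,"x": 0,"y": 0.02,"z": 0,"wx": 0,"wy": 0,"wz": 0},{"grip": 0,"x": 0,"y": 0.018,"z": 0,"wx": 0,"wy": 0,"wz": 0},{"grip": 0,"x": 0,"y": 0,"z": 0,"wx": 0,"wy": 0,"wz": 0}]'

```text
t: 13.72
eef_pos: [0.5105, 0.0311, -0.0015]
tcp_rot: [-90.8, -0.4, 14.7]
contact_force: [-0.1, 0.6, 0.1]
finger_gap: 0.0873
```

```bash
python3 - <<'E'
from h import *
tips()
from q import run
run(np.array([.497,.033]),104.4,('side',))
for i in range(3): print(bot.sense()['eef_pos'].round(4))
E
```

```text
side z lo [0.033 0.034 0.044] a [-0.05   0.046] 201
wrist z lo [0.036 0.039 0.046] a [-0.047  0.049] 2490
13.7167 [ 0.5105  0.0311 -0.0015] [-90.8  -0.4  14.7] [-0.1  0.6  0.1] 0.0873
side 2011 c [0.5033 0.0349] yaw 104.57 z 0.0343 L 0.2163 [(1, 4, np.float64(3.8), 60, 169), (-1, 6, np.float64(4.8), 64, 148)]
    1 219 lean 3.5
    -1 191 lean 4.5
[0.5142 0.0312 0.0019]
[0.5142 0.0312 0.0019]
[0.5142 0.0312 0.0019]
```

>>> arm_command --moves '[{"grip": 0,"x": -0.005,"y": -0.005,"z": 0,"wx": 0,"wy": 0,"wz": 0},{"grip": 0,"x": -0.001,"y": -0.02,"z": 0,"wx": 0,"wy": 0,"wz": 0},{"grip": 0,"x": 0,"y": -0.035,"z": 0,"wx": 0,"wy": 0,"wz": 0},{"grip": 0,"x": 0,"y": -0.04,"z": 0,"wx": 0,"wy": 0,"wz": 0},{"grip": 60,"x": 0.003,"y": 0,"z": -0.037,"wx": 0,"wy": 0,"wz": 0},{"grip": 90,"x": 0.003,"y": 0,"z": -0.037,"wx": 0,"wy": 0,"wz": 0},{"grip": 100,"x": 0.003,"y": 0,"z": -0.037,"wx": 0,"wy": 0,"wz": 0},{"grip": 100,"x": 0.003,"y": 0,"z": -0.037,"wx": 0,"wy": 0,"wz": 0}]'

```text
t: 14.53
eef_pos: [0.5619, -0.1078, 0.1254]
tcp_rot: [-91.4, -1.9, 15.4]
contact_force: [0.4, 1.2, 0.5]
finger_gap: 0.0681
```

>>> arm_command --moves '[{"grip": 100,"x": 0.003,"y": 0,"z": -0.037,"wx": 0.01,"wy": 0,"wz": 0},{"grip": 100,"x": 0,"y": 0,"z": 0,"wx": 0,"wy": 0,"wz": 0}]'

```text
t: 14.7
eef_pos: [0.5788, -0.151, 0.1327]
tcp_rot: [-91.2, -2.4, 15.3]
contact_force: [-0.2, 0.5, 0.5]
finger_gap: 0.057
```

```bash
cat > w.py <<'E'
from h import *
import sys
def cap(k, zmin=.024,zmax=.04, n='wrist'):
    p=bot.camera(n);W=cloud(p);s_=bot.sense();t=s_['eef_pos'];ps=np.radians(s_['tcp_rot'][2]);X=np.array([np.cos(ps),np.sin(ps)]);Z=np.array([-X[1],X[0]])
    for d in bot.cut_out(p,k)[:2]:
        P=W[d['pixels']];P=P[~np.isnan(P[:,0])];P=P[(P[:,2]>zmin)&(P[:,2]<zmax)]
        if len(P)<5: continue
        zt=np.percentile(P[:,2],90);P=P[P[:,2]>zt-.003]
        a=(P[:,:2]-t[:2])@X;b=(P[:,:2]-t[:2])@Z
        (ca,cb),r=cv2.minEnclosingCircle(np.c_[a,b].astype(np.float32))
        print(n,k,round(d['score'],2),len(P),'top z',zt.round(4),'world',P.mean(0).round(4),'tool a,b',a.mean().round(4),b.mean().round(4),'circ',round(ca,4),round(cb,4),'r',round(r,4))
    Q=W.reshape(-1,3);Q=Q[~np.isnan(Q[:,0])];a=(Q[:,:2]-t[:2])@X;b=(Q[:,:2]-t[:2])@Z
    m=(Q[:,2]>t[2]+.04)&(Q[:,2]<t[2]+.07)&(abs(b)<.016)&(abs(a)<.07)
    for sg in(1,-1):
        k2=m&(a*sg>.005)
        if k2.sum(): print('  finger',sg,k2.sum(),'a',np.percentile(a[k2],[2,50,98]).round(4),'b',np.percentile(b[k2],[2,98]).round(4),'zlo',Q[k2,2].min().round(3))
    print('eef',t.round(4),s_['tcp_rot'].round(1),s_['finger_gap'])
if __name__=='__main__':
    cap(sys.argv[1]); cap(sys.argv[1],n='side')
E
python3 w.py cap_large; python3 q.py .503 .035
```

```text
wrist cap_large 0.61 428 top z 0.0312 world [ 0.5677 -0.1463  0.0302] tool a,b -0.0094 0.0047 circ -0.0094 0.0046 r 0.0126
  finger 1 639 a [0.0269 0.0296 0.0361] b [-0.0069  0.0094] zlo 0.173
  finger -1 653 a [-0.0402 -0.033  -0.0292] b [-0.0054  0.0097] zlo 0.173
eef [ 0.5781 -0.1484  0.1327] [-91.1  -2.4  15.3] 0.055166845963995785
side cap_large 0.46 45 top z 0.0321 world [ 0.5642 -0.1457  0.0311] tool a,b -0.012 0.0021 circ -0.0109 0.0015 r 0.0136
  finger 1 55 a [0.0239 0.0276 0.0321] b [-0.0083  0.0117] zlo 0.172
  finger -1 52 a [-0.039  -0.034  -0.0301] b [0.0026 0.0122] zlo 0.171
eef [ 0.5763 -0.1445  0.1309] [-91.   -2.2  15.4] 0.05387308469437451
side 2051 c [0.5106 0.0363] yaw 104.52 z 0.0343 L 0.2168 [(1, 19, np.float64(18.2), 64, 185), (-1, 15, np.float64(16.7), 67, 157)]
    1 246 lean 17.5
    -1 187 lean 18.0
top 3141 c [0.5102 0.0369] yaw 104.42 z 0.033 L 0.2131 [(1, 15, np.float64(15.5), 96, 324), (-1, 18, np.float64(17.4), 164, 391)]
    1 497 lean 18.5
    -1 496 lean 17.5
wrist 6575 c [ 0.5302 -0.0283] yaw 104.38 z 0.0339 L 0.0852 [(1, 6, np.float64(5.3), 49, 234), (-1, 20, np.float64(20.0), 51, 248)]
    1 286 lean -2.5
    -1 344 lean 39.5
```

>>> arm_command --moves '[{"grip": 0,"x": -0.004,"y": 0,"z": 0.0385,"wx": 0.018,"wy": 0.012,"wz": 0.04},{"grip": 0,"x": -0.004,"y": 0,"z": 0.0385,"wx": 0,"wy": 0,"wz": 0},{"grip": 0,"x": -0.004,"y": 0,"z": 0.0385,"wx": 0,"wy": 0,"wz": 0},{"grip": 0,"x": -0.004,"y": 0,"z": 0.0385,"wx": 0,"wy": 0,"wz": 0},{"grip": 0,"x": 0,"y": 0,"z": 0.03,"wx": 0,"wy": 0,"wz": 0},{"grip": 0,"x": 0,"y": 0.02,"z": 0,"wx": 0,"wy": 0,"wz": 0},{"grip": 0,"x": 0,"y": 0,"z": 0,"wx": 0,"wy": 0,"wz": 0}]'

```text
t: 15.63
eef_pos: [0.5061, 0.0439, 0.1086]
tcp_rot: [-89.8, 0.2, 15.3]
contact_force: [-0.5, -0.3, -1.4]
finger_gap: 0.0853
```

```bash
cat > r.py <<'E'
from h import *
from q import run
s=bot.sense();t=s['eef_pos']
y=np.radians(104.5);u=np.array([np.cos(y),np.sin(y)]);e=np.array([u[1],-u[0]])
print('eef',t.round(4),s['tcp_rot'].round(1),s['finger_gap'],s['contact_force'].round(1),'s,l rel target',((t[:2]-[.5014,.0343])@e).round(4),((t[:2]-[.5014,.0343])@u).round(4))
run(np.array([.505,.0355]),104.4,('side',))
tips()
E
python3 r.py
```

```text
eef [0.5061 0.0439 0.1086] [-89.8   0.2  15.3] 0.0853273100010228 [-0.5 -0.3 -1.4] s,l rel target 0.0069 0.0081
side 2096 c [0.5106 0.0363] yaw 104.59 z 0.0342 L 0.2173 [(1, 18, np.float64(17.9), 67, 190), (-1, 19, np.float64(17.5), 69, 157)]
    1 251 lean 18.0
    -1 196 lean 17.5
side z lo [0.037 0.045 0.054] a [-0.049  0.051] 239
wrist z lo [0.035 0.047 0.056] a [-0.046  0.05 ] 2809
15.6833 [0.5077 0.0438 0.1109] [-89.8   0.1  15.2] [0.9 0.2 0.4] 0.086
```

>>> arm_command --moves '[{"grip": 0,"x": 0.001,"y": 0.02,"z": -0.008,"wx": 0,"wy": 0.008,"wz": 0},{"grip": 0,"x": 0,"y": 0.02,"z": 0,"wx": 0,"wy": 0,"wz": 0},{"grip": 0,"x": 0,"y": 0.01,"z": 0,"wx": 0,"wy": 0,"wz": 0},{"grip": 0,"x": 0,"y": 0,"z": 0,"wx": 0,"wy": 0,"wz": 0}]'

```text
t: 16.12
eef_pos: [0.5189, 0.0307, 0.0668]
tcp_rot: [-90.2, -0.6, 14.4]
contact_force: [-0.7, 0.5, -1.0]
finger_gap: 0.0871
```

>>> arm_command --moves '[{"grip": 0,"x": -0.006,"y": 0.005,"z": 0.004,"wx": 0,"wy": 0,"wz": 0.01},{"grip": 0,"x": 0,"y": 0,"z": 0,"wx": 0,"wy": 0,"wz": 0},{"grip": 0,"x": 0,"y": 0,"z": 0,"wx": 0,"wy": 0,"wz": 0}]'

```text
t: 16.37
eef_pos: [0.5129, 0.0317, 0.0632]
tcp_rot: [-90.2, -0.1, 14.3]
contact_force: [-0.5, -0.7, 0.5]
finger_gap: 0.0872
```

>>> arm_command --moves '[{"grip": 0,"x": -0.001,"y": 0.02,"z": 0.001,"wx": 0,"wy": 0,"wz": 0.002},{"grip": 0,"x": -0.001,"y": 0.02,"z": 0.001,"wx": 0,"wy": 0,"wz": 0.002},{"grip": 0,"x": -0.001,"y": 0.02,"z": 0.001,"wx": 0,"wy": 0,"wz": 0.002},{"grip": 0,"x": -0.001,"y": 0.017,"z": 0,"wx": 0,"wy": 0,"wz": 0.002},{"grip": 0,"x": 0,"y": 0,"z": 0,"wx": 0,"wy": 0,"wz": 0}]'

```text
t: 16.78
eef_pos: [0.5147, 0.0328, -0.0094]
tcp_rot: [-90.5, -0.3, 14.3]
contact_force: [-1.3, 0.3, -0.2]
finger_gap: 0.0872
```

```bash
python3 r.py
```

```text
eef [ 0.5147  0.0328 -0.0094] [-90.5  -0.3  14.3] 0.08722620537485992 [-1.3  0.3 -0.2] s,l rel target 0.0125 -0.0047
side 1912 c [0.5099 0.0387] yaw 104.54 z 0.0342 L 0.2126 [(1, 16, np.float64(16.4), 47, 180), (-1, 14, np.float64(15.7), 33, 104)]
    1 217 lean 17.5
    -1 128 lean 15.5
side z lo [0.031 0.037 0.048] a [-0.05   0.045] 192
wrist z lo [0.029 0.032 0.039] a [-0.047  0.049] 1989
16.8333 [ 0.5158  0.0328 -0.0079] [-90.5  -0.4  14.3] [-0.3 -0.7  0.6] 0.0869
```

>>> arm_command --moves '[{"grip": 20,"x": -0.003,"y": 0.006,"z": 0,"wx": 0,"wy": 0,"wz": 0.003},{"grip": 40,"x": -0.002,"y": 0.003,"z": 0,"wx": 0,"wy": 0,"wz": 0},{"grip": 61,"x": -0.002,"y": 0,"z": 0,"wx": 0,"wy": 0,"wz": 0},{"grip": 61,"x": -0.0015,"y": 0,"z": 0,"wx": 0,"wy": 0,"wz": 0},{"grip": 61,"x": -0.0015,"y": 0,"z": 0,"wx": 0,"wy": 0,"wz": 0},{"grip": 61,"x": -0.0015,"y": 0,"z": 0,"wx": 0,"wy": 0,"wz": 0},{"grip": 61,"x": -0.0015,"y": 0,"z": 0,"wx": 0,"wy": 0,"wz": 0}]'

```text
t: 17.52
eef_pos: [0.5096, 0.0287, -0.0098]
tcp_rot: [-90.8, -1.0, 14.3]
contact_force: [0.4, 0.3, 1.0]
finger_gap: 0.0666
```

```bash
python3 r.py
```

```text
eef [ 0.5096  0.0287 -0.0098] [-90.8  -1.   14.3] 0.06659094353591183 [0.4 0.3 1. ] s,l rel target 0.0066 -0.0075
side 1938 c [0.5078 0.0386] yaw 104.53 z 0.0343 L 0.2113 [(1, 14, np.float64(13.7), 48, 168), (-1, 13, np.float64(13.1), 32, 104)]
    1 203 lean 14.0
    -1 133 lean 11.5
side z lo [0.028 0.032 0.046] a [-0.041  0.035] 185
wrist z lo [0.026 0.031 0.04 ] a [-0.039  0.037] 1722
17.5667 [ 0.5093  0.0286 -0.0099] [-90.8  -1.   14.3] [-1.1  0.4  0.6] 0.0665
```

>>> arm_command --moves '[{"grip": 66,"x": -0.002,"y": 0.002,"z": 0,"wx": 0,"wy": 0,"wz": 0.008},{"grip": 66,"x": -0.002,"y": 0.001,"z": 0,"wx": 0,"wy": 0,"wz": 0.003},{"grip": 66,"x": -0.002,"y": 0,"z": 0,"wx": 0,"wy": 0,"wz": 0},{"grip": 66,"x": -0.002,"y": 0,"z": 0,"wx": 0,"wy": 0,"wz": 0},{"grip": 68,"x": -0.0015,"y": 0,"z": 0,"wx": 0,"wy": 0,"wz": 0},{"grip": 68,"x": 0,"y": 0,"z": 0,"wx": 0,"wy": 0,"wz": 0}]'

```text
t: 18.17
eef_pos: [0.4995, 0.0262, -0.0135]
tcp_rot: [-90.8, -0.3, 14.3]
contact_force: [-0.1, -0.1, 0.8]
finger_gap: 0.0639
```

```bash
python3 r.py
```

```text
eef [ 0.4995  0.0262 -0.0135] [-90.8  -0.3  14.3] 0.06386732343259244 [-0.1 -0.1  0.8] s,l rel target -0.0039 -0.0074
side 1882 c [0.4967 0.0359] yaw 104.72 z 0.0342 L 0.2107 [(1, -10, np.float64(-10.3), 51, 168), (-1, -33, np.float64(-31.2), 22, 91)]
    1 188 lean -10.0
    -1 97 lean -9.5
side z lo [0.023 0.024 0.038] a [-0.038  0.035] 190
wrist z lo [0.025 0.029 0.039] a [-0.036  0.037] 1871
18.2167 [ 0.4996  0.0262 -0.0135] [-90.8  -0.3  14.3] [ 0.1 -0.1 -0.1] 0.0639
```

>>> arm_command --moves '[{"grip": 70,"x": 0.0015,"y": 0,"z": 0,"wx": 0,"wy": 0,"wz": 0},{"grip": 70,"x": 0.0015,"y": 0,"z": 0,"wx": 0,"wy": 0,"wz": 0},{"grip": 70,"x": 0.0015,"y": 0,"z": 0,"wx": 0,"wy": 0,"wz": 0},{"grip": 70,"x": 0,"y": 0,"z": 0,"wx": 0,"wy": 0,"wz": 0}]'

```text
t: 18.65
eef_pos: [0.5045, 0.0273, -0.0134]
tcp_rot: [-90.8, -0.3, 14.3]
contact_force: [-0.9, -0.0, 0.1]
finger_gap: 0.0632
```

```bash
python3 r.py
```

```text
eef [ 0.5045  0.0273 -0.0134] [-90.8  -0.3  14.3] 0.06323892850696759 [-0.9 -0.   0.1] s,l rel target 0.0013 -0.0075
side 1907 c [0.4995 0.0377] yaw 104.73 z 0.0342 L 0.2087 [(1, -2, np.float64(-2.7), 45, 172), (-1, -28, np.float64(-28.3), 23, 96)]
    1 195 lean -3.5
    -1 109 lean -4.0
side z lo [0.023 0.029 0.045] a [-0.038  0.034] 174
wrist z lo [0.027 0.03  0.04 ] a [-0.036  0.037] 1857
18.7 [ 0.5044  0.0273 -0.0134] [-90.8  -0.2  14.3] [-0.1 -0.   1. ] 0.0633
```

>>> arm_command --moves '[{"grip": 58,"x": 0,"y": 0,"z": 0,"wx": 0,"wy": 0,"wz": 0},{"grip": 40,"x": 0,"y": 0,"z": 0,"wx": 0,"wy": 0,"wz": 0},{"grip": 10,"x": 0,"y": 0,"z": 0,"wx": 0,"wy": 0,"wz": 0},{"grip": 0,"x": 0,"y": 0,"z": 0,"wx": 0,"wy": 0,"wz": 0},{"grip": 0,"x": -0.001,"y": -0.005,"z": 0,"wx": 0,"wy": 0,"wz": 0},{"grip": 0,"x": -0.001,"y": -0.015,"z": 0,"wx": 0,"wy": 0,"wz": 0},{"grip": 0,"x": 0,"y": -0.03,"z": 0,"wx": 0,"wy": 0,"wz": 0},{"grip": 0,"x": 0,"y": -0.03,"z": 0,"wx": 0.01,"wy": 0,"wz": 0}]'

```text
t: 19.47
eef_pos: [0.4943, 0.0285, 0.0621]
tcp_rot: [-89.9, 0.6, 14.3]
contact_force: [1.7, -0.3, 0.1]
finger_gap: 0.0866
```

```bash
python3 r.py; python3 w.py cap_large
```

```text
eef [0.4943 0.0285 0.0621] [-89.9   0.6  14.3] 0.0865742026816365 [ 1.7 -0.3  0.1] s,l rel target -0.0083 -0.0038
side 2120 c [0.5011 0.0337] yaw 104.57 z 0.0343 L 0.2179 [(1, -2, np.float64(-1.6), 65, 177), (-1, -2, np.float64(-1.5), 67, 148)]
    1 254 lean -1.0
    -1 188 lean -1.0
side z lo [0.044 0.045 0.054] a [-0.053  0.05 ] 224
wrist z lo [0.035 0.046 0.054] a [-0.047  0.05 ] 2875
19.5167 [0.4989 0.028  0.0687] [-90.    0.1  14.3] [ 5.  -0.   2.3] 0.0867
  finger 1 735 a [0.0454 0.0475 0.0549] b [-0.0057  0.0107] zlo 0.103
  finger -1 732 a [-0.05   -0.0428 -0.0409] b [-0.0058  0.0107] zlo 0.103
eef [0.4969 0.028  0.0632] [-90.    0.3  14.3] 0.08697887515840522
  finger 1 74 a [0.0428 0.0464 0.0522] b [-0.0055  0.0117] zlo 0.101
  finger -1 73 a [-0.0527 -0.0482 -0.0441] b [-0.0067  0.0107] zlo 0.102
eef [0.4951 0.0282 0.0612] [-89.9   0.5  14.3] 0.08724271153068802
```

>>> arm_command --moves '[{"grip": 0,"x": 0,"y": -0.035,"z": 0,"wx": 0,"wy": 0,"wz": 0},{"grip": 60,"x": 0.005,"y": 0,"z": -0.037,"wx": 0,"wy": 0,"wz": 0},{"grip": 100,"x": 0.005,"y": 0,"z": -0.037,"wx": 0,"wy": 0,"wz": 0},{"grip": 100,"x": 0.005,"y": 0,"z": -0.037,"wx": 0,"wy": 0,"wz": 0},{"grip": 100,"x": 0.005,"y": 0,"z": -0.037,"wx": 0,"wy": 0,"wz": 0},{"grip": 100,"x": 0.005,"y": 0,"z": -0.03,"wx": 0,"wy": 0,"wz": 0},{"grip": 100,"x": 0,"y": 0,"z": 0,"wx": 0,"wy": 0,"wz": 0},{"grip": 100,"x": 0,"y": 0,"z": 0,"wx": 0,"wy": 0,"wz": 0}]'

```text
t: 20.48
eef_pos: [0.5584, -0.1416, 0.0844]
tcp_rot: [-89.4, 1.5, 14.6]
contact_force: [0.5, -0.0, 0.8]
finger_gap: 0.0545
```

```bash
python3 w.py cap_large; python3 q.py .501 .0337 | grep -v wrist
```

```text
wrist cap_large 0.97 590 top z 0.031 world [ 0.5676 -0.1463  0.0301] tool a,b 0.0079 -0.007 circ 0.0077 -0.0076 r 0.0131
  finger 1 630 a [0.0296 0.033  0.0393] b [-0.0049  0.0101] zlo 0.124
  finger -1 641 a [-0.0339 -0.0276 -0.0246] b [-0.0052  0.0101] zlo 0.124
eef [ 0.5582 -0.1415  0.0842] [-89.4   1.5  14.6] 0.053965451512139946
side cap_large 0.64 44 top z 0.0319 world [ 0.5649 -0.1463  0.031 ] tool a,b 0.0048 -0.0079 circ 0.0056 -0.0098 r 0.013
  finger 1 56 a [0.0264 0.031  0.0359] b [-0.0029  0.0105] zlo 0.126
  finger -1 56 a [-0.0363 -0.0319 -0.0274] b [-0.0074  0.0102] zlo 0.125
eef [ 0.5582 -0.1398  0.0849] [-89.4   1.5  14.8] 0.05343227714033121
side 2115 c [0.5011 0.0337] yaw 104.56 z 0.0342 L 0.2172 [(1, -4, np.float64(-3.2), 58, 169), (-1, -4, np.float64(-2.8), 68, 146)]
    1 251 lean -2.0
    -1 188 lean -2.0
top 3236 c [0.5007 0.0344] yaw 104.39 z 0.033 L 0.2129 [(1, -1, np.float64(-1.3), 96, 298), (-1, -2, np.float64(-2.5), 162, 386)]
    1 515 lean -3.0000000000000004
    -1 513 lean -2.5
    1 133 lean 2.0
    -1 340 lean -40.0
```

>>> arm_command --moves '[{"grip": 100,"x": 0.0075,"y": 0.02,"z": -0.008,"wx": -0.01,"wy": 0,"wz": -0.026},{"grip": 100,"x": 0,"y": 0.02,"z": 0,"wx": 0,"wy": 0,"wz": 0},{"grip": 100,"x": 0,"y": 0,"z": 0,"wx": 0,"wy": 0,"wz": 0},{"grip": 100,"x": 0,"y": 0,"z": 0,"wx": 0,"wy": 0,"wz": 0}]'

```text
t: 21.17
eef_pos: [0.5701, -0.143, 0.048]
tcp_rot: [-90.3, -0.4, 15.1]
contact_force: [0.2, 0.4, -0.2]
finger_gap: 0.0531
```

```bash
python3 w.py cap_large
```

```text
wrist cap_large 0.91 742 top z 0.0311 world [ 0.5675 -0.146   0.0302] tool a,b -0.0029 -0.0025 circ -0.0029 -0.003 r 0.0127
  finger 1 637 a [0.0273 0.0302 0.0365] b [-0.0047  0.0108] zlo 0.088
  finger -1 638 a [-0.0354 -0.0287 -0.0255] b [-0.0047  0.0109] zlo 0.088
eef [ 0.5697 -0.1428  0.0478] [-90.3  -0.4  15.1] 0.052911570314115156
side cap_large 0.45 38 top z 0.0323 world [ 0.5643 -0.1457  0.0313] tool a,b -0.0066 -0.0006 circ -0.0054 -0.0018 r 0.0132
  finger 1 50 a [0.0243 0.029  0.0338] b [0.004  0.0131] zlo 0.09
  finger -1 51 a [-0.0382 -0.0334 -0.0288] b [0.0002 0.0123] zlo 0.089
eef [ 0.5706 -0.1435  0.0487] [-90.3  -0.5  15.1] 0.05248394640597815
```

>>> arm_command --moves '[{"grip": 100,"x": -0.004,"y": 0.016,"z": -0.004,"wx": 0,"wy": 0,"wz": 0},{"grip": 100,"x": -0.001,"y": 0.017,"z": 0,"wx": 0,"wy": 0,"wz": 0.003},{"grip": 100,"x": -0.001,"y": 0.017,"z": 0,"wx": 0,"wy": 0,"wz": 0.003},{"grip": 100,"x": -0.001,"y": 0.015,"z": 0,"wx": 0,"wy": 0,"wz": 0.003},{"grip": 100,"x": 0,"y": 0,"z": 0,"wx": 0,"wy": 0,"wz": 0},{"grip": 100,"x": 0,"y": 0,"z": 0,"wx": 0,"wy": 0,"wz": 0}]'

```text
t: 21.87
eef_pos: [0.5721, -0.1522, -0.0098]
tcp_rot: [-90.8, -0.6, 15.1]
contact_force: [0.3, -0.8, 1.0]
finger_gap: 0.0525
```

```bash
python3 w.py cap_large
```

```text
wrist cap_large 0.65 1342 top z 0.031 world [ 0.5673 -0.1459  0.0301] tool a,b -0.0029 0.0072 circ -0.0029 0.0064 r 0.013
  finger 1 685 a [0.0056 0.0292 0.036 ] b [-0.0039  0.0117] zlo 0.03
  finger -1 851 a [-0.0356 -0.0269 -0.0056] b [-0.0032  0.0138] zlo 0.03
eef [ 0.572  -0.1521 -0.0097] [-90.8  -0.6  15.1] 0.05316432789768759
side cap_large 0.53 33 top z 0.0322 world [ 0.5646 -0.1442  0.0312] tool a,b -0.0055 0.0099 circ -0.0059 0.0097 r 0.0108
  finger 1 45 a [0.0242 0.0289 0.0342] b [0.0034 0.0127] zlo 0.031
  finger -1 59 a [-0.0382 -0.0318 -0.0082] b [0.0007 0.0136] zlo 0.031
eef [ 0.5725 -0.1523 -0.0092] [-90.9  -0.6  15.1] 0.0527141505052443
```

>>> arm_command --grip_force 15 --moves '[{"grip": 100,"x": -0.004,"y": 0.007,"z": 0.005,"wx": 0.008,"wy": 0,"wz": 0.005},{"grip": 100,"x": 0,"y": 0.001,"z": 0,"wx": 0,"wy": 0,"wz": 0},{"grip": 150,"x": 0,"y": 0,"z": 0,"wx": 0,"wy": 0,"wz": 0},{"grip": 200,"x": 0,"y": 0,"z": 0,"wx": 0,"wy": 0,"wz": 0},{"grip": 200,"x": 0,"y": 0,"z": 0,"wx": 0,"wy": 0,"wz": 0},{"grip": 200,"x": 0,"y": 0,"z": 0,"wx": 0,"wy": 0,"wz": 0}]'

```text
t: 22.57
eef_pos: [0.5689, -0.1488, -0.0151]
tcp_rot: [-90.5, -0.5, 15.1]
contact_force: [-0.0, 0.9, -0.9]
finger_gap: 0.0336
```

>>> arm_command --moves '[{"grip": 200,"x": 0,"y": 0.003,"z": 0,"wx": 0,"wy": 0,"wz": 0},{"grip": 200,"x": 0,"y": 0,"z": 0,"wx": 0,"wy": 0,"wz": 0},{"grip": 200,"x": 0,"y": 0,"z": 0,"wx": 0,"wy": 0,"wz": 0},{"grip": 200,"x": 0,"y": 0,"z": 0,"wx": 0,"wy": 0,"wz": 0}]'

```text
t: 22.9
eef_pos: [0.5694, -0.1491, -0.0181]
tcp_rot: [-90.6, -0.6, 15.1]
contact_force: [-0.4, -0.2, 0.2]
finger_gap: 0.0247
```

```bash
python3 - <<'E'
from w import *
cap('cap_large')
p=bot.camera('wrist');save(p,'j.png')
E
```

```text
wrist cap_large 0.65 1278 top z 0.0311 world [ 0.5687 -0.1442  0.0302] tool a,b 0.0005 0.0049 circ 0.0004 0.0029 r 0.0131
  finger 1 945 a [0.0052 0.0131 0.0219] b [-0.0041  0.0136] zlo 0.022
  finger -1 873 a [-0.0215 -0.0127 -0.0054] b [-0.0038  0.0128] zlo 0.022
eef [ 0.5694 -0.1491 -0.0181] [-90.6  -0.6  15.1] 0.02499220080956985
```

View pics/j.png

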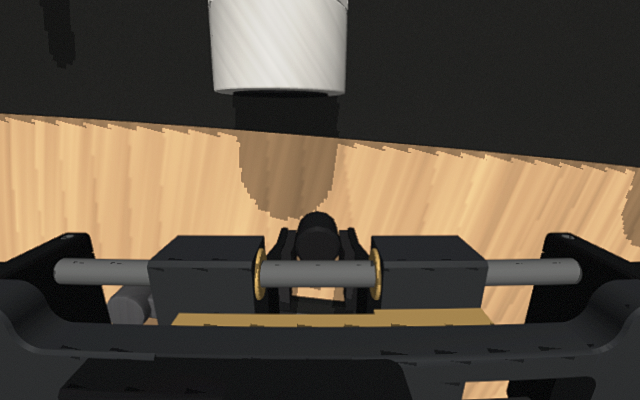

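>>> arm_command --moves '[{"grip": 200,"x": 0,"y": -0.02,"z": 0,"wx": 0,"wy": 0,"wz": 0},{"grip": 200,"x": 0,"y": -0.035,"z": 0,"wx": 0,"wy": 0,"wz": 0},{"grip": 200,"x": 0,"y": -0.04,"z": 0,"wx": 0,"wy": 0,"wz": 0},{"grip": 200,"x": -0.002,"y": 0,"z": 0.035,"wx": 0.008,"wy": 0.01,"wz": 0},{"grip": 200,"x": -0.002,"y": 0,"z": 0.035,"wx": 0,"wy": 0,"wz": 0},{"grip": 200,"x": -0.002,"y": 0,"z": 0.035,"wx": 0,"wy": 0,"wz": 0},{"grip": 200,"x": -0.002,"y": 0,"z": 0.035,"wx": 0,"wy": 0,"wz": 0},{"grip": 200,"x": -0.002,"y": 0,"z": 0.035,"wx": 0,"wy": 0,"wz": 0}]'

```text
t: 23.72
eef_pos: [0.5152, 0.0174, 0.0818]
tcp_rot: [-90.2, -0.8, 13.9]
contact_force: [0.5, -0.0, -0.8]
finger_gap: 0.0252
```

>>> arm_command --moves '[{"grip": 200,"x": -0.003,"y": 0,"z": 0.03,"wx": 0,"wy": 0,"wz": 0},{"grip": 200,"x": -0.003,"y": 0,"z": 0.02,"wx": 0,"wy": 0,"wz": 0},{"grip": 200,"x": 0,"y": 0,"z": 0,"wx": 0,"wy": 0,"wz": 0},{"grip": 200,"x": 0,"y": 0,"z": 0,"wx": 0,"wy": 0,"wz": 0}]'

```text
t: 24.05
eef_pos: [0.4936, 0.0728, 0.0821]
tcp_rot: [-90.1, -0.8, 14.3]
contact_force: [0.4, -0.4, -0.1]
finger_gap: 0.0254
```

```bash
python3 - <<'E'
from w import *
t=bot.sense()['eef_pos'][2]
cap('cap_large',t+.03,t+.08)
from q import run
run(np.array([.501,.0337]),104.4)
p=bot.camera('wrist');save(p,'k.png')
for k in('bore_large','bore_small'):print(k,bot.tip_of(p,k)[:1])
E
```

```text
wrist cap_large 0.89 1278 top z 0.1311 world [0.4928 0.0773 0.1303] tool a,b 0.0004 0.0048 circ 0.0003 0.0027 r 0.0131
  finger 1 934 a [0.0051 0.0129 0.0218] b [-0.0041  0.0134] zlo 0.122
  finger -1 887 a [-0.022  -0.0128 -0.0055] b [-0.0039  0.0129] zlo 0.122
eef [0.4937 0.0726 0.082 ] [-90.   -0.8  14.2] 0.02521135517840316
side 1734 c [0.501  0.0339] yaw 104.56 z 0.0342 L 0.217 [(1, 0, np.float64(-1.0), 63, 178), (-1, 17, np.float64(5.2), 15, 69)]
    1 249 lean -1.5000000000000002
    -1 73 lean 19.0
top 1553 c [ 0.5139 -0.0171] yaw 104.48 z 0.0329 L 0.1076 [(1, -35, np.float64(-34.9), 23, 140), (-1, 9, np.float64(8.1), 48, 221)]
    1 155 lean 39.5
    -1 243 lean -40.0
wrist 8566 c [0.4987 0.054 ] yaw 104.51 z 0.034 L 0.1748 [(1, -1, np.float64(-1.3), 769, 2580), (-1, -2, np.float64(-1.8), 438, 889)]
    1 2885 lean -2.0
    -1 918 lean -2.0
bore_large [{'point': [316.5, 185.5], 'score': 0.97}]
bore_small [{'point': [316.3, 299.3], 'score': 0.76}]
```

View pics/k.png

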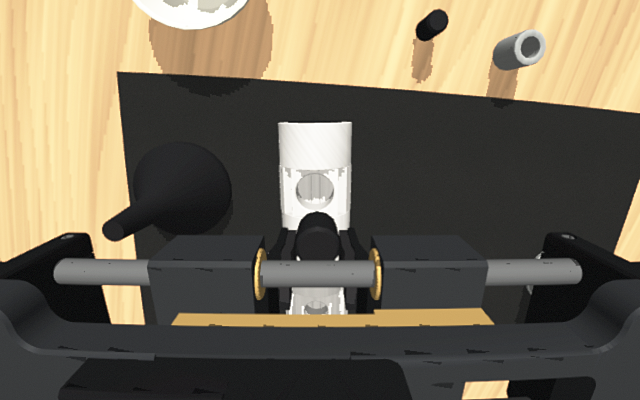

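```bash
cat > b.py <<'E'
from h import *
import sys
def bore(k,sg,c0,n='wrist'):
    p=bot.camera(n);s_=bot.sense();t=s_['eef_pos'];ps=np.radians(s_['tcp_rot'][2]);X=np.array([np.cos(ps),np.sin(ps)]);Z=np.array([-X[1],X[0]])
    K=np.array([[p['fx'],0,p['cx']],[0,p['fy'],p['cy']],[0,0,1.]]);R=np.array(p['R']);C=-R.T@p['t']
    def rep(tag,w): print(n,tag,'world',w.round(4),'tool a,b',((w-t[:2])@X).round(4),((w-t[:2])@Z).round(4))
    for d in bot.tip_of(p,k)[:1]:
        v=cv2.undistortPoints(np.array([[d['point']]],float),K,np.array([p['k1'],0,0,0.])).ravel()
        r=R.T@np.array([v[0],v[1],1]);rep('tip',(C+r*(.038-C[2])/r[2])[:2])
    W=cloud(p);Q=W.reshape(-1,3);Q=Q[~np.isnan(Q[:,0])]
    y=np.radians(104.5);u=np.array([np.cos(y),np.sin(y)]);e=np.array([u[1],-u[0]])
    L=(Q[:,:2]-c0)@u*sg;S=(Q[:,:2]-c0)@e
    rnd=((abs(L)<.034)|((L>.078)&(L<.112)))&(abs(S)<.033)&(Q[:,2]>.036)&(Q[:,2]<.068)
    f=lambda q:np.hypot(S[rnd]-q[0],Q[rnd,2]-q[1])-.03
    q=least_squares(f,[0,.034],loss='soft_l1',f_scale=.001).x
    end=np.percentile(L[(abs(S)<.033)&(Q[:,2]>.045)&(Q[:,2]<.068)&(L<.12)],99.7)
    w=c0+q[0]*e+(end-.108+.055)*sg*u;rep('axis+end',w)
    # hole in flat: points inside lower than flat
    m=(abs(L-.055)<.02)&(abs(S-q[0])<.016)&(Q[:,2]<.0545)&(Q[:,2]>.036)
    if m.sum()>10:
        A=np.c_[L[m],S[m]];lo=np.percentile(A,1,axis=0);hi=np.percentile(A,99,axis=0);print('  hole pts',m.sum(),'l',lo[0].round(4),hi[0].round(4),'s',lo[1].round(4),hi[1].round(4))
    print('eef',t.round(4),s_['tcp_rot'].round(1))
bore(sys.argv[1],int(sys.argv[2]),np.array([.501,.0338]))
E
python3 b.py bore_large 1; python3 b.py bore_small -1
```

```text
wrist tip world [0.4921 0.0862] tool a,b 0.0018 0.0149
wrist axis+end world [0.4902 0.087 ] tool a,b 0.0 0.0161
  hole pts 1044 l 0.0383 0.0636 s -0.0122 0.0168
eef [0.4941 0.0713 0.0818] [-90.   -0.8  14.1]
wrist tip world [ 0.5166 -0.0198] tool a,b -0.0003 -0.0941
wrist axis+end world [0.5067 0.0232] tool a,b 0.0005 -0.05
  hole pts 241 l 0.0587 0.068 s -0.008 0.0128
eef [0.494  0.0716 0.0818] [-90.   -0.8  14.1]
```

>>> arm_command --moves '[{"grip": 200,"x": -0.001,"y": 0.012,"z": 0.012,"wx": 0,"wy": 0,"wz": 0.012},{"grip": 200,"x": 0,"y": 0.012,"z": 0,"wx": 0,"wy": 0,"wz": 0},{"grip": 200,"x": 0,"y": 0,"z": 0,"wx": 0,"wy": 0,"wz": 0},{"grip": 200,"x": 0,"y": 0,"z": 0,"wx": 0,"wy": 0,"wz": 0},{"grip": 200,"x": 0,"y": 0,"z": 0,"wx": 0,"wy": 0,"wz": 0}]'

```text
t: 25.07
eef_pos: [0.4911, 0.0829, 0.0582]
tcp_rot: [-90.1, -0.2, 14.0]
contact_force: [-0.3, -0.8, -0.4]
finger_gap: 0.0255
```

```bash
python3 b.py bore_large 1;python3 - <<'E'
from w import *
t=bot.sense()['eef_pos'][2]
cap('cap_large',t+.03,t+.08);cap('cap_large',t+.03,t+.08,'side')
E
```

```text
wrist tip world [0.4916 0.085 ] tool a,b 0.0007 0.0021
wrist axis+end world [0.4901 0.0872] tool a,b -0.0002 0.0046
  hole pts 559 l 0.0459 0.0624 s -0.0125 0.0169
eef [0.4914 0.0828 0.0585] [-90.1  -0.2  14. ]
wrist cap_large 0.82 1286 top z 0.1077 world [0.4913 0.0875 0.1069] tool a,b 0.0007 0.0047 circ 0.0007 0.0027 r 0.013
  finger 1 936 a [0.0054 0.0133 0.0222] b [-0.0042  0.0134] zlo 0.099
  finger -1 872 a [-0.0214 -0.0123 -0.0052] b [-0.0043  0.0126] zlo 0.099
eef [0.4917 0.0828 0.0587] [-90.1  -0.2  14. ] 0.02511257483808374
side cap_large 0.58 86 top z 0.1082 world [0.4887 0.0865 0.1075] tool a,b -0.0021 0.0043 circ -0.002 0.003 r 0.0129
  finger 1 104 a [0.0059 0.0137 0.0195] b [-0.0074  0.0118] zlo 0.099
  finger -1 119 a [-0.0238 -0.0159 -0.0055] b [-0.0076  0.0142] zlo 0.099
eef [0.4917 0.0828 0.0587] [-90.1  -0.2  14. ] 0.025310723203311764
```

>>> arm_command --moves '[{"grip": 200,"x": -0.002,"y": 0.008,"z": 0.001,"wx": 0,"wy": -0.008,"wz": 0.003},{"grip": 200,"x": 0,"y": 0,"z": 0,"wx": 0,"wy": 0,"wz": 0},{"grip": 200,"x": 0,"y": 0,"z": 0,"wx": 0,"wy": 0,"wz": 0},{"grip": 200,"x": 0,"y": 0,"z": 0,"wx": 0,"wy": 0,"wz": 0}]'

```text
t: 25.7
eef_pos: [0.4894, 0.0832, 0.0501]
tcp_rot: [-90.1, -0.1, 14.5]
contact_force: [-0.4, 0.1, -1.0]
finger_gap: 0.0252
```

>>> arm_command --moves '[{"grip": 200,"x": 0,"y": 0.005,"z": 0.0005,"wx": 0,"wy": 0,"wz": 0},{"grip": 200,"x": 0,"y": 0.005,"z": 0,"wx": 0,"wy": 0,"wz": 0},{"grip": 200,"x": 0,"y": 0.004,"z": 0,"wx": 0,"wy": 0,"wz": 0},{"grip": 200,"x": 0,"y": 0,"z": 0,"wx": 0,"wy": 0,"wz": 0},{"grip": 200,"x": 0,"y": 0,"z": 0,"wx": 0,"wy": 0,"wz": 0}]'

```text
t: 26.12
eef_pos: [0.4891, 0.0838, 0.0342]
tcp_rot: [-90.1, -0.0, 14.5]
contact_force: [0.5, 0.5, 0.3]
finger_gap: 0.0249
```

```bash
python3 - <<'E'
from w import *
t=bot.sense()['eef_pos'][2]
cap('cap_large',t+.03,t+.08);cap('cap_large',t+.03,t+.08,'side')
print(bot.sense()['contact_force'])
from q import run
run(np.array([.501,.0337]),104.4,('side','wrist'))
E
python3 b.py bore_large 1
```

```text
wrist cap_large 0.78 1282 top z 0.0833 world [0.4889 0.0885 0.0825] tool a,b 0.0011 0.0046 circ 0.0011 0.0026 r 0.013
  finger 1 985 a [0.0052 0.0136 0.0227] b [-0.0043  0.0134] zlo 0.074
  finger -1 834 a [-0.0209 -0.0123 -0.0053] b [-0.0042  0.0121] zlo 0.074
eef [0.4889 0.0838 0.0342] [-90.1  -0.   14.5] 0.02493749190066255
side cap_large 0.52 82 top z 0.0841 world [0.4864 0.0873 0.0833] tool a,b -0.002 0.0041 circ -0.0015 0.0023 r 0.0135
side cap_large 0.43 34 top z 0.1081 world [0.3694 0.0511 0.1098] tool a,b -0.1243 -0.0015 circ -0.1256 -0.0048 r 0.0091
  finger 1 91 a [0.0054 0.0136 0.0209] b [-0.0006  0.0125] zlo 0.075
  finger -1 118 a [-0.0241 -0.0162 -0.0053] b [-0.0059  0.0133] zlo 0.075
eef [0.4893 0.0838 0.0346] [-90.1  -0.1  14.5] 0.024804259686106563
[ 0.15410685 -0.70092147 -0.72362306]
side 1465 c [0.5011 0.034 ] yaw 104.64 z 0.0341 L 0.2171 [(1, -1, np.float64(-1.6), 64, 211), (-1, -4, np.float64(-2.2), 40, 50)]
    1 220 lean -0.5
    -1 89 lean -2.5
wrist 8778 c [0.4919 0.08  ] yaw 104.49 z 0.0339 L 0.121 [(1, -11, np.float64(-10.8), 589, 3183), (-1, 3, np.float64(2.5), 211, 999)]
    1 3612 lean 39.5
    -1 1059 lean 39.5
wrist tip world [0.4922 0.0866] tool a,b 0.0032 0.002
wrist axis+end world [0.49   0.0872] tool a,b 0.0013 0.0032
  hole pts 151 l 0.0486 0.0636 s -0.0127 0.0172
eef [0.4896 0.0838 0.0349] [-90.1  -0.1  14.5]
```

>>> arm_command --moves '[{"grip": 200,"x": 0,"y": 0.004,"z": 0,"wx": 0,"wy": 0,"wz": 0},{"grip": 200,"x": 0,"y": 0.004,"z": 0,"wx": 0,"wy": 0,"wz": 0},{"grip": 200,"x": 0,"y": 0.002,"z": 0,"wx": 0,"wy": 0,"wz": 0},{"grip": 200,"x": 0,"y": 0,"z": 0,"wx": 0,"wy": 0,"wz": 0},{"grip": 200,"x": 0,"y": 0,"z": 0,"wx": 0,"wy": 0,"wz": 0}]'

```text
t: 26.93
eef_pos: [0.4897, 0.0838, 0.024]
tcp_rot: [-90.1, -0.1, 14.5]
contact_force: [0.1, -0.3, -0.0]
finger_gap: 0.0249
```

>>> arm_command --moves '[{"grip": 160,"x": 0,"y": 0,"z": 0,"wx": 0,"wy": 0,"wz": 0},{"grip": 130,"x": 0,"y": 0,"z": 0,"wx": 0,"wy": 0,"wz": 0},{"grip": 110,"x": 0,"y": 0,"z": 0,"wx": 0,"wy": 0,"wz": 0},{"grip": 110,"x": 0,"y": -0.01,"z": 0,"wx": 0,"wy": 0,"wz": 0},{"grip": 110,"x": 0,"y": -0.03,"z": 0,"wx": 0,"wy": 0,"wz": 0},{"grip": 110,"x": 0,"y": -0.04,"z": 0,"wx": 0,"wy": 0,"wz": 0},{"grip": 110,"x": 0,"y": 0,"z": 0,"wx": 0,"wy": 0,"wz": 0}]'

```text
t: 27.52
eef_pos: [0.4871, 0.0838, 0.1064]
tcp_rot: [-90.0, 0.2, 14.5]
contact_force: [1.8, 0.4, 0.3]
finger_gap: 0.0487
```

```bash
python3 - <<'E'
from w import *
cap('cap_large',.04,.09);cap('cap_large',.04,.09,'side')
from q import run
run(np.array([.501,.0337]),104.4,('side','wrist'))
cap('cap_small');cap('cap_small',n='top')
E
```

```text
wrist cap_large 0.55 657 top z 0.0691 world [0.4892 0.0867 0.0681] tool a,b 0.0043 0.0019 circ 0.0041 0.0018 r 0.013
wrist cap_large 0.38 2695 top z 0.0637 world [0.4915 0.0825 0.0631] tool a,b 0.0055 -0.0028 circ 0.0052 -0.0172 r 0.0726
  finger 1 610 a [0.0272 0.03   0.0363] b [-0.0062  0.0107] zlo 0.144
  finger -1 608 a [-0.0308 -0.0244 -0.0216] b [-0.0059  0.0106] zlo 0.143
eef [0.4855 0.0838 0.1033] [-90.    0.4  14.5] 0.04915078713706312
side cap_large 0.52 70 top z 0.0694 world [0.4855 0.0886 0.0685] tool a,b 0.0042 0.004 circ 0.0045 0.0025 r 0.0117
  finger 1 79 a [0.025  0.029  0.0343] b [0.0057 0.0114] zlo 0.139
  finger -1 89 a [-0.0336 -0.0285 -0.0246] b [-0.007   0.0112] zlo 0.139
eef [0.4824 0.0837 0.0992] [-89.9   0.8  14.5] 0.04945293370366509
side 2033 c [0.5011 0.0338] yaw 104.58 z 0.0343 L 0.2174 [(1, -2, np.float64(-1.6), 72, 229), (-1, 0, np.float64(-0.7), 70, 147)]
    1 246 lean -1.0
    -1 189 lean -1.0
wrist 9063 c [0.4987 0.0545] yaw 104.53 z 0.034 L 0.1735 [(1, 0, np.float64(-0.8), 657, 2335), (-1, -1, np.float64(-1.3), 424, 1199)]
    1 2560 lean -2.0
    -1 1236 lean -2.0
wrist cap_small 0.63 353 top z 0.0311 world [0.5507 0.2356 0.03  ] tool a,b 0.1057 0.1296 circ 0.1062 0.1296 r 0.0093
  finger 1 621 a [0.0265 0.03   0.0361] b [-0.0041  0.0108] zlo 0.137
  finger -1 623 a [-0.0321 -0.0259 -0.0228] b [-0.0049  0.0107] zlo 0.137
eef [0.4808 0.0836 0.097 ] [-89.8   1.   14.5] 0.04964594129753612
eef [0.4811 0.0836 0.0972] [-89.8   1.   14.5] 0.04957559045652587
```

>>> arm_command --moves '[{"grip": 120,"x": 0.021,"y": 0,"z": 0.0256,"wx": 0,"wy": 0,"wz": -0.015},{"grip": 120,"x": 0.021,"y": 0,"z": 0.0256,"wx": 0,"wy": 0,"wz": 0},{"grip": 120,"x": 0.021,"y": 0,"z": 0.0256,"wx": 0,"wy": 0,"wz": 0},{"grip": 120,"x": 0.021,"y": 0,"z": 0.0256,"wx": 0,"wy": 0,"wz": 0},{"grip": 120,"x": 0.02,"y": 0,"z": 0.02,"wx": 0,"wy": 0,"wz": 0},{"grip": 120,"x": 0,"y": 0.01,"z": 0,"wx": 0,"wy": 0,"wz": 0},{"grip": 120,"x": 0,"y": 0,"z": 0,"wx": 0,"wy": 0,"wz": 0},{"grip": 120,"x": 0,"y": 0,"z": 0,"wx": 0,"wy": 0,"wz": 0}]'

```text
t: 28.68
eef_pos: [0.5524, 0.2332, 0.0821]
tcp_rot: [-89.9, 0.4, 14.3]
contact_force: [0.0, -0.8, 0.5]
finger_gap: 0.0457
```

```bash
python3 -c "
from w import *
cap('cap_small')"
```

```text
wrist cap_small 0.68 271 top z 0.031 world [0.5512 0.2369 0.0301] tool a,b 0.0007 0.0043 circ 0.0007 0.0041 r 0.009
  finger 1 608 a [0.0251 0.0285 0.0349] b [-0.0028  0.0111] zlo 0.122
  finger -1 616 a [-0.0302 -0.0241 -0.0208] b [-0.0039  0.0112] zlo 0.122
eef [0.5516 0.2326 0.0815] [-89.9   0.5  14.3] 0.045497265302818925
```

>>> arm_command --moves '[{"grip": 120,"x": -0.001,"y": 0.025,"z": 0.003,"wx": 0,"wy": 0,"wz": -0.006},{"grip": 120,"x": -0.001,"y": 0.025,"z": 0,"wx": 0,"wy": 0,"wz": 0},{"grip": 120,"x": 0,"y": 0.01,"z": 0,"wx": 0,"wy": 0,"wz": 0},{"grip": 120,"x": 0,"y": 0,"z": 0,"wx": 0,"wy": 0,"wz": 0},{"grip": 120,"x": 0,"y": 0,"z": 0,"wx": 0,"wy": 0,"wz": 0}]'

```text
t: 29.2
eef_pos: [0.55, 0.2306, 0.0238]
tcp_rot: [-89.9, -0.1, 14.0]
contact_force: [-0.5, -0.8, 0.2]
finger_gap: 0.0462
```

```bash
python3 -c "
from w import *
cap('cap_small')"
```

```text
wrist cap_small 0.58 464 top z 0.031 world [0.5512 0.2369 0.0299] tool a,b 0.0025 0.0059 circ 0.0026 0.0051 r 0.0089
  finger 1 618 a [0.0237 0.027  0.0332] b [-0.0036  0.0108] zlo 0.064
  finger -1 619 a [-0.0322 -0.0257 -0.0223] b [-0.0036  0.0109] zlo 0.064
eef [0.5502 0.2306 0.024 ] [-89.9  -0.1  14. ] 0.046200082024628025
```

>>> arm_command --moves '[{"grip": 120,"x": 0.001,"y": 0.014,"z": 0.004,"wx": 0,"wy": 0,"wz": 0.002},{"grip": 120,"x": 0.0,"y": 0.014,"z": 0,"wx": 0,"wy": 0,"wz": 0},{"grip": 120,"x": 0,"y": 0.013,"z": 0,"wx": 0,"wy": 0,"wz": 0},{"grip": 120,"x": 0,"y": 0,"z": 0,"wx": 0,"wy": 0,"wz": 0},{"grip": 120,"x": 0,"y": 0,"z": 0,"wx": 0,"wy": 0,"wz": 0}]'

```text
t: 29.72
eef_pos: [0.5542, 0.2364, -0.0167]
tcp_rot: [-89.9, -0.5, 14.0]
contact_force: [0.4, 0.6, 0.1]
finger_gap: 0.0461
```

```bash
python3 -c "
from w import *
cap('cap_small')"
```

```text
wrist cap_small 0.85 654 top z 0.0309 world [0.5512 0.2374 0.03  ] tool a,b -0.0021 0.0018 circ -0.0019 0.0012 r 0.0092
  finger 1 638 a [0.0055 0.027  0.0334] b [-0.004   0.0108] zlo 0.023
  finger -1 846 a [-0.0315 -0.0229 -0.0053] b [-0.0047  0.0108] zlo 0.023
eef [ 0.5536  0.2362 -0.0171] [-89.9  -0.4  14. ] 0.04625286350034091
```

>>> arm_command --grip_force 15 --moves '[{"grip": 150,"x": -0.0025,"y": 0.001,"z": 0,"wx": 0,"wy": 0,"wz": 0.005},{"grip": 190,"x": 0,"y": 0,"z": 0,"wx": 0,"wy": 0,"wz": 0},{"grip": 225,"x": 0,"y": 0,"z": 0,"wx": 0,"wy": 0,"wz": 0},{"grip": 225,"x": 0,"y": 0,"z": 0,"wx": 0,"wy": 0,"wz": 0},{"grip": 225,"x": 0,"y": 0,"z": 0,"wx": 0,"wy": 0,"wz": 0},{"grip": 225,"x": 0,"y": 0,"z": 0,"wx": 0,"wy": 0,"wz": 0},{"grip": 225,"x": 0,"y": 0,"z": 0,"wx": 0,"wy": 0,"wz": 0}]'

```text
t: 30.4
eef_pos: [0.5529, 0.2361, -0.0155]
tcp_rot: [-89.9, -0.3, 14.0]
contact_force: [0.6, 0.2, 0.4]
finger_gap: 0.0172
```

```bash
python3 -c "
from w import *
cap('cap_small')"
```

```text
wrist cap_small 0.92 643 top z 0.0318 world [0.5532 0.2379 0.0309] tool a,b 0.0006 0.0017 circ 0.0006 0.0009 r 0.0092
  finger 1 631 a [0.0055 0.0117 0.0186] b [-0.0049  0.0109] zlo 0.025
  finger -1 584 a [-0.0176 -0.0112 -0.0053] b [-0.0038  0.0109] zlo 0.025
eef [ 0.553   0.2361 -0.0154] [-89.9  -0.3  14. ] 0.017167721542293724
```

>>> arm_command --moves '[{"grip": 225,"x": 0,"y": -0.02,"z": 0,"wx": 0,"wy": 0,"wz": 0},{"grip": 225,"x": 0,"y": -0.035,"z": 0,"wx": 0,"wy": 0,"wz": 0},{"grip": 225,"x": 0,"y": -0.04,"z": 0,"wx": 0,"wy": 0,"wz": 0},{"grip": 225,"x": -0.0139,"y": 0,"z": -0.0344,"wx": 0,"wy": 0,"wz": 0},{"grip": 225,"x": -0.0139,"y": 0,"z": -0.0344,"wx": 0,"wy": 0,"wz": 0},{"grip": 225,"x": -0.0139,"y": 0,"z": -0.0344,"wx": 0,"wy": 0,"wz": 0},{"grip": 225,"x": -0.0139,"y": 0,"z": -0.0344,"wx": 0,"wy": 0,"wz": 0},{"grip": 225,"x": -0.0139,"y": 0,"z": -0.0344,"wx": 0,"wy": 0,"wz": 0}]'

```text
t: 31.17
eef_pos: [0.5268, 0.0527, 0.084]
tcp_rot: [-89.9, -0.5, 14.6]
contact_force: [1.2, -1.5, -0.8]
finger_gap: 0.0169
```

>>> arm_command --moves '[{"grip": 225,"x": -0.0139,"y": 0,"z": -0.0344,"wx": 0,"wy": -0.008,"wz": 0},{"grip": 225,"x": -0.01,"y": 0,"z": -0.025,"wx": 0,"wy": 0,"wz": 0},{"grip": 225,"x": 0,"y": 0,"z": 0,"wx": 0,"wy": 0,"wz": 0},{"grip": 225,"x": 0,"y": 0,"z": 0,"wx": 0,"wy": 0,"wz": 0},{"grip": 225,"x": 0,"y": 0,"z": 0,"wx": 0,"wy": 0,"wz": 0}]'

```text
t: 31.58
eef_pos: [0.5176, -0.0207, 0.085]
tcp_rot: [-90.1, -0.6, 14.7]
contact_force: [0.1, 0.6, 0.3]
finger_gap: 0.0167
```

```bash
python3 - <<'E'
from w import *
t=bot.sense()['eef_pos'][2]
cap('cap_small',t+.03,t+.08)
from q import run
run(np.array([.501,.0337]),104.4)
E
python3 b.py bore_small -1
```

```text
wrist cap_small 0.69 638 top z 0.1322 world [ 0.5175 -0.0188  0.1314] tool a,b 0.0002 0.0014 circ 0.0003 0.0006 r 0.0091
  finger 1 626 a [0.0051 0.0112 0.0181] b [-0.0049  0.0105] zlo 0.125
  finger -1 600 a [-0.0181 -0.0114 -0.0051] b [-0.0044  0.0106] zlo 0.125
eef [ 0.5177 -0.0202  0.085 ] [-90.1  -0.6  14.7] 0.017083219749555116
side 2054 c [0.5012 0.0337] yaw 104.58 z 0.0343 L 0.2176 [(1, -2, np.float64(-2.2), 62, 220), (-1, -2, np.float64(-1.6), 69, 147)]
    1 239 lean -2.0
    -1 190 lean -2.0
top 369 c [0.4783 0.1208] yaw 103.91 z 0.033 L 0.0355 [(1, -90, np.float64(0.0), 0, 0), (-1, -90, np.float64(0.0), 0, 0)]
    1 0 lean -40.0
    -1 0 lean -40.0
wrist 16133 c [0.5019 0.0417] yaw 104.65 z 0.034 L 0.1783 [(1, -2, np.float64(-1.8), 1051, 2928), (-1, -2, np.float64(-1.8), 939, 2063)]
    1 3526 lean -2.0
    -1 2550 lean -2.0
wrist tip world [ 0.5187 -0.0203] tool a,b 0.0009 -0.001
wrist axis+end world [0.5101 0.0103] tool a,b 0.0003 0.0308
  hole pts 463 l 0.052 0.0677 s -0.0081 0.013
eef [ 0.5176 -0.0195  0.0848] [-90.1  -0.6  14.8]
```

>>> arm_command --moves '[{"grip": 225,"x": -0.0005,"y": 0.012,"z": -0.001,"wx": 0,"wy": 0,"wz": 0.008},{"grip": 225,"x": 0,"y": 0.014,"z": 0,"wx": 0,"wy": 0,"wz": 0},{"grip": 225,"x": 0,"y": 0.004,"z": 0,"wx": 0,"wy": 0,"wz": 0},{"grip": 225,"x": 0,"y": 0,"z": 0,"wx": 0,"wy": 0,"wz": 0},{"grip": 225,"x": 0,"y": 0,"z": 0,"wx": 0,"wy": 0,"wz": 0},{"grip": 225,"x": 0,"y": 0,"z": 0,"wx": 0,"wy": 0,"wz": 0}]'

```text
t: 32.43
eef_pos: [0.5174, -0.0189, 0.0516]
tcp_rot: [-90.1, -0.0, 15.0]
contact_force: [0.0, 0.5, 0.5]
finger_gap: 0.0169
```

```bash
python3 b.py bore_small -1; python3 - <<'E'
from w import *
t=bot.sense()['eef_pos'][2]
cap('cap_small',t+.03,t+.08);cap('cap_small',t+.03,t+.08,'side')
E
```

```text
wrist tip world [ 0.5186 -0.0191] tool a,b 0.0011 -0.0004
wrist axis+end world [ 0.5174 -0.0182] tool a,b 0.0001 0.0007
  hole pts 213 l 0.0526 0.0622 s -0.0084 0.013
eef [ 0.5175 -0.019   0.0517] [-90.1  -0.   15. ]
wrist cap_small 0.64 620 top z 0.0992 world [ 0.5179 -0.0169  0.0984] tool a,b 0.0006 0.0022 circ 0.0005 0.0005 r 0.0084
  finger 1 650 a [0.0051 0.0117 0.0188] b [-0.0047  0.0111] zlo 0.092
  finger -1 581 a [-0.0174 -0.011  -0.0052] b [-0.0035  0.0111] zlo 0.092
eef [ 0.5179 -0.0191  0.0521] [-90.1  -0.1  15. ] 0.016924984181587624
  finger 1 66 a [0.0064 0.011  0.0172] b [-0.004  0.012] zlo 0.093
  finger -1 74 a [-0.0194 -0.014  -0.0058] b [-0.001   0.0116] zlo 0.092
eef [ 0.518  -0.0192  0.0523] [-90.1  -0.1  15. ] 0.017441872463919178
```

>>> arm_command --moves '[{"grip": 225,"x": -0.001,"y": 0.003,"z": -0.001,"wx": 0,"wy": 0,"wz": 0},{"grip": 225,"x": 0,"y": 0,"z": 0,"wx": 0,"wy": 0,"wz": 0},{"grip": 225,"x": 0,"y": 0.004,"z": 0,"wx": 0,"wy": 0,"wz": 0},{"grip": 225,"x": 0,"y": 0.004,"z": 0,"wx": 0,"wy": 0,"wz": 0},{"grip": 225,"x": 0,"y": 0.004,"z": 0,"wx": 0,"wy": 0,"wz": 0},{"grip": 225,"x": 0,"y": 0,"z": 0,"wx": 0,"wy": 0,"wz": 0},{"grip": 225,"x": 0,"y": 0,"z": 0,"wx": 0,"wy": 0,"wz": 0}]'

```text
t: 33.32
eef_pos: [0.5175, -0.0208, 0.0361]
tcp_rot: [-90.1, -0.1, 15.0]
contact_force: [0.1, -0.4, -0.0]
finger_gap: 0.0173
```

```bash
python3 - <<'E'
from w import *
t=bot.sense()['eef_pos'][2]
cap('cap_small',t+.03,t+.08)
print(bot.sense()['contact_force'])
from q import run
run(np.array([.501,.0337]),104.4,('side',))
E
```

```text
wrist cap_small 0.63 650 top z 0.0834 world [ 0.5179 -0.0187  0.0825] tool a,b 0.0011 0.0018 circ 0.0012 0.0009 r 0.009
  finger 1 660 a [0.0053 0.0119 0.019 ] b [-0.0046  0.011 ] zlo 0.076
  finger -1 564 a [-0.0172 -0.011  -0.0055] b [-0.0039  0.0111] zlo 0.076
eef [ 0.5173 -0.0208  0.036 ] [-90.1  -0.1  15. ] 0.016916804043459934
[0.44346665 0.32674882 0.20258104]
side 1897 c [0.5009 0.0344] yaw 104.51 z 0.0342 L 0.216 [(1, -3, np.float64(-1.9), 66, 220), (-1, -5, np.float64(-3.1), 61, 173)]
    1 245 lean -1.0
    -1 179 lean -3.0000000000000004
```

Base is at ~0.0525, about 5 mm inside the bore, with no force and the tube not moving. I'll continue down and release.

>>> arm_command --moves '[{"grip": 225,"x": 0,"y": 0.004,"z": 0,"wx": 0,"wy": 0,"wz": 0},{"grip": 225,"x": 0,"y": 0.004,"z": 0,"wx": 0,"wy": 0,"wz": 0},{"grip": 225,"x": 0,"y": 0.002,"z": 0,"wx": 0,"wy": 0,"wz": 0},{"grip": 225,"x": 0,"y": 0,"z": 0,"wx": 0,"wy": 0,"wz": 0},{"grip": 225,"x": 0,"y": 0,"z": 0,"wx": 0,"wy": 0,"wz": 0}]'

```text
t: 33.88
eef_pos: [0.5182, -0.0209, 0.0258]
tcp_rot: [-90.2, -0.2, 15.0]
contact_force: [0.1, -0.6, -0.1]
finger_gap: 0.0167
```

>>> arm_command --moves '[{"grip": 190,"x": 0,"y": 0,"z": 0,"wx": 0,"wy": 0,"wz": 0},{"grip": 160,"x": 0,"y": 0,"z": 0,"wx": 0,"wy": 0,"wz": 0},{"grip": 130,"x": 0,"y": 0,"z": 0,"wx": 0,"wy": 0,"wz": 0},{"grip": 120,"x": 0,"y": -0.01,"z": 0,"wx": 0,"wy": 0,"wz": 0},{"grip": 120,"x": 0,"y": -0.03,"z": 0,"wx": 0,"wy": 0,"wz": 0},{"grip": 120,"x": 0,"y": -0.04,"z": 0,"wx": 0,"wy": 0,"wz": 0},{"grip": 120,"x": 0,"y": -0.03,"z": -0.04,"wx": 0,"wy": 0,"wz": 0}]'

```text
t: 34.47
eef_pos: [0.5197, -0.049, 0.129]
tcp_rot: [-89.6, 0.6, 15.2]
contact_force: [2.1, -0.7, 0.1]
finger_gap: 0.0451
```

>>> arm_command --moves '[{"grip": 120,"x": 0,"y": -0.01,"z": -0.04,"wx": 0,"wy": 0,"wz": 0},{"grip": 120,"x": 0,"y": 0,"z": -0.04,"wx": 0,"wy": 0,"wz": 0},{"grip": 120,"x": 0,"y": 0,"z": -0.03,"wx": 0,"wy": 0,"wz": 0},{"grip": 120,"x": 0,"y": 0,"z": 0,"wx": 0,"wy": 0,"wz": 0},{"grip": 120,"x": 0,"y": 0,"z": 0,"wx": 0,"wy": 0,"wz": 0}]'

```text
t: 34.88
eef_pos: [0.5574, -0.1657, 0.1557]
tcp_rot: [-90.5, -0.4, 15.3]
contact_force: [-0.6, -0.6, -0.6]
finger_gap: 0.046
```

```bash
python3 - <<'E'
from w import *
for n in('wrist','side','top'):
  cap('cap_small',.04,.09,n);cap('cap_large',.04,.09,n)
from q import run
run(np.array([.501,.0337]),104.4)
a=bot.camera('top');W=cloud(a)
for n in ['funnel','tin','bowl','gauge','wiper_a','socket']:
    for d in bot.cut_out(a,n)[:2]:
        P=W[d['pixels']];P=P[~np.isnan(P[:,0])];print(n,round(d['score'],2),np.median(P,axis=0).round(3))
save(a,'z.png',(140,60,480,330),2)
E
```

```text
wrist cap_small 0.72 324 top z 0.0688 world [ 0.5169 -0.0208  0.0678] tool a,b -0.001 0.1503 circ -0.0006 0.1507 r 0.009
  finger 1 606 a [0.0235 0.0268 0.0328] b [-0.003   0.0113] zlo 0.196
  finger -1 613 a [-0.0325 -0.026  -0.0224] b [-0.0027  0.0114] zlo 0.196
eef [ 0.5575 -0.1656  0.1558] [-90.5  -0.4  15.3] 0.04607276950730146
  finger 1 609 a [0.0237 0.0268 0.0329] b [-0.0043  0.0104] zlo 0.195
  finger -1 611 a [-0.0321 -0.0256 -0.0222] b [-0.0038  0.0105] zlo 0.195
eef [ 0.5568 -0.1635  0.1547] [-90.4  -0.3  15.4] 0.04613806014616624
side cap_small 0.54 11 top z 0.0699 world [ 0.5128 -0.0164  0.0687] tool a,b -0.003 0.1529 circ -0.0028 0.1535 r 0.0053
  finger 1 62 a [0.0212 0.0257 0.0303] b [-0.0047  0.0132] zlo 0.195
  finger -1 60 a [-0.0332 -0.0275 -0.0231] b [-0.0009  0.0136] zlo 0.194
eef [ 0.5566 -0.1629  0.1542] [-90.4  -0.3  15.5] 0.04627218439827029
side cap_large 0.48 61 top z 0.0697 world [0.4856 0.0884 0.0689] tool a,b -0.0014 0.2612 circ -0.0012 0.262 r 0.011
  finger 1 61 a [0.0212 0.0256 0.0303] b [-0.006   0.0134] zlo 0.195
  finger -1 58 a [-0.0334 -0.0276 
[... 599 characters left out ...]
45999894780407995
side 2028 c [0.5011 0.0338] yaw 104.49 z 0.0343 L 0.2171 [(1, -3, np.float64(-1.9), 69, 228), (-1, -3, np.float64(-2.4), 64, 167)]
    1 242 lean -1.0
    -1 178 lean -2.5
top 3166 c [0.5009 0.0344] yaw 104.46 z 0.033 L 0.2129 [(1, 0, np.float64(-0.3), 99, 359), (-1, -3, np.float64(-2.7), 163, 409)]
    1 464 lean -1.0
    -1 496 lean -2.5
wrist 5511 c [ 0.5212 -0.0332] yaw 104.87 z 0.0339 L 0.0806 [(1, 38, np.float64(72.9), 8, 34), (-1, -10, np.float64(-10.4), 40, 73)]
    1 60 lean 7.0
    -1 239 lean -12.000000000000002
funnel 0.63 [0.374 0.045 0.035]
funnel 0.57 [0.501 0.031 0.057]
tin 0.6 [0.763 0.047 0.097]
bowl 0.69 [0.353 0.242 0.021]
socket 0.52 [0.626 0.236 0.029]
```

View pics/z.png

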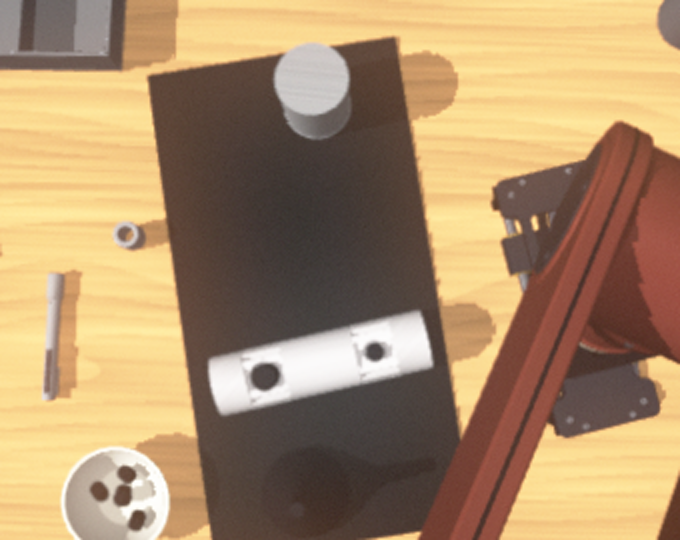

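The final top view shows both caps in their bores: large at px ~(265,376), small at ~(375,351). Their tops are at 0.068, which is the seated height, and the tube and bystanders are where they should be. I'm handing in now.

```bash
python3 -c "
from h import *
print(bot.sign_off(), bot.sense()['t'])"
```

```text
the job is handed in; nothing more can be done
the job is handed in; nothing more can be done
```

I rolled the tube about 94 mm along the mat towards the funnel, bores up, dropped each cap into its own bore, and handed the job in at about 35 s of the 72 s allowed. No verdict is reported.

**Last checks:**
- **Tube:** it lies on the mat at about (0.501, 0.034), roughly 94 mm from where it began. The bores lean about 2° from straight up.
- **Caps:** both tops are at z ≈ 0.068 to 0.069, against 0.068 for fully seated.
- **Bystanders:** the tin, funnel, bowl and socket are where they were, to about 1–2 mm. The gauge and wiper arms were not detected in the last top picture, so they were not re-measured. The arm never went low near either.
- **Robot:** the arm is clear of everything, and its sensed contact force stayed within a few newtons in every reading.

**What disagreed or went wrong:**
- The fingertips sat about 37 mm above the reported TCP height. My first push therefore rode up on the tube without rolling it, and I corrected for the offset after that.
- The tube coasted past upright to about −13.5°. A first correction left it at about +17.5°, so I straddled it loosely with the fingers and nudged it back to about −2°.
- The wrist and side cameras differed by about 3 mm in x, so I aligned the insertions mainly on the wrist view.

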